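# Show a cheese sample to the grading camera

### The job

Swing the hasp on the sample carrier off its catch and right back past upright, then take the cheese sample out and hold it up to the grading camera: pale cut end towards the lens, the middle of that face at the camera's focus point and square to its line of sight, label side up. Finish while holding it there, still and in the air, touching nothing but your fingers. Do not bump the camera, and leave the other things on the table where they are.

Things in the scene. Friction and masses are not known exactly. Their poses are not given: they have to be found in the camera images.
- hasp (a joint): Hasp: aluminium strap 26 x 4 mm, hinged at the carrier's far (+x) end, lying level over the cheese, its slot over the catch, a red finger tongue beyond (42 mm long, 14 wide, 10 thick, in line with the strap). Value: angle in rad, 0 = closed (level), 1.57 = upright, stop at 2.2; open it beyond 1.75. Light friction hinge (about 1 N at the tongue moves it); it stays where it is left.
- hasp_grip (a point): Middle of the red tongue, 140 mm from the hinge line (moves with the hasp; closed, it is 66 mm above the table, 85 mm to -x of the carrier's origin). The tongue can be pinched across its 14 mm width (carrier's y) from above and followed round; beside, above and below it is free. The tongue begins 22 mm from here on the hinge side and ends 20 mm beyond.
- hasp_hinge (a point): Point on the hasp's hinge line, 66 mm above the table, 55 mm to +x of the carrier's origin. The hinge line is the carrier's y axis direction; opening lifts the tongue up and over towards the carrier's +x.
- carrier: Wooden board fixed to the table, left or right (camera on the other side), x axis within 0.25 rad of world x, 12 mm thick, x -62 to +73, y -60 to +60 mm. Origin on the table under the cheese's place. Steel stops (34 mm wide, tops at 24 mm) at x = -41 and +41, catch post (8 x 7, top at 75 mm) at x = -48, hinge cheeks (tops at 75 mm) at x = 56, y = +-19 mm. Bare beside the cheese.
- cheese: The sample, a firm slab 64 (x) x 40 (y) x 45 mm (z), about 0.13 kg, pale yellow with holes; brown rind on its -x end, purple label with green dot on its brown top (+z); its +x end is the pale cut end. Origin: centre of its underside. Lies on the carrier board (underside at 12 mm) under the hasp, lengthwise along the carrier's x, cut end to +x (hinge end). Grip across its width from above.
- cut_face (a point): Centre of the pale cut end face of the cheese: 32 mm along +x and 22.5 mm up from the cheese's origin; axes as the cheese's.
- rind_end (a point): Centre of the brown rind end of the cheese: 32 mm along -x and 22.5 mm up from the cheese's origin.
- rig: Camera stand fixed to the table: grey base plate 310 x 90 x 8 mm with a red dot in a white disc; origin on the table under that dot. A steel column (22 mm thick, 0.41 m high) stands 225 mm along its +x with a grey camera, black lens in a white ring 62 mm wide; the camera's height varies from day to day. x axis within 0.25 rad of world x.
- focus (a point): Focus point, in the air straight above the red dot, 0.17 to 0.23 m above the table, 130 mm in front of the lens glass. Its x axis is the line of sight into the lens, rising 30 degrees (0.52 rad) above level, away from the robot; its y axis is level. A sample with axes parallel to these and its cut_face here is exactly presented: cut end raised by 30 degrees.
- lens (a point): Centre of the camera's lens glass, 130 mm along the focus point's +x (113 mm along the stand's +x and 65 mm above the focus point).
- wheel: Bystander: whole small brown cheese wheel, 130 mm across, 60 mm high, origin at the centre of its underside.
- offcut: Bystander: pale offcut 50 x 35 x 30 mm with a purple top lying on the wheel, origin at the centre of its underside.
- waxed: Bystander: small red-waxed cheese, 52 mm across, 32 mm high, origin at the centre of its underside.
- jar: Bystander: amber glass jar, 56 mm across, 85 mm high, origin at the centre of its underside.
- brush: Bystander: rind brush lying on the table.
- spatula: Bystander: spatula lying on the table.
- half_wheel: Bystander: half of a brown cheese wheel, 160 x 80 x 75 mm, origin at the centre of its underside.
Things that resemble listed ones, but are neither listed nor needed, are in the scene too. What is shaped like the cheese but turquoise is not meant.

How it is judged:
By the outcome, as a careful person would: the job done as asked, in the order asked, and still so for the second after the job is handed in, while the arm keeps its last pose, push and grip.
It also fails if it takes over 51 s, if anything falls off the work surface, if the arm or the gripper's body presses on something with over 40 N, if the wrist force passes 120 N, or if a joint passes its speed limit or range.

### The arm

A 7-joint arm with a two-finger parallel gripper is mounted at the origin on the work surface. World frame = base frame: x ahead of the robot, y to its left, z up, the work surface at z = 0. Lengths are in m, angles in rad, forces in N, time in s.
With the tool pointing down it reaches from about 0.35 to 0.9 m from the base axis. Payload 8.1 kg.
Tool frame: the origin (TCP) lies midway between the tips of the shut fingers; the grasp point (between the pads) lies 19 mm behind it; z points along the fingers, x is the direction in which the jaws open and shut, and the axes are right-handed (so a half turn about z gives the same grasp; the last joint's range is limited). The gripper opens to 92 mm and grips with 3 to 60 N. Pads are 19 mm wide; open, the fingers measure 130 mm over their backs; the gripper's body (75 mm by 190 mm) begins 47 mm behind the grasp point.
Start: joints at [-1.344, 0.434, 0.025, 1.573, -0.012, 1.134, -0.075], TCP at [0.202, 0.591, 0.205] pointing down, gripper open.
Joint ranges: [-2.62, 2.62], [-0.44, 2.09], [-1.27, 1.32], [0.08, 2.57], [-1.32, 4.46], [0.12, 2], [-2.74, 2.74]. Speed limits (rad/s): [2.22, 2.22, 3.01, 3.01, 3.14, 3.14, 3.14].

### API

Orientations are given as a rotation vector (axis times angle).
In Python, from cell import arm gives the robot as it stands.
- The arm moves only by the tool jog_arm, never from a script. Its argument "commands" is a list of rows, each an object with "translation": the shift along the tool's x, y, z in mm, a list of three; "turn": the turn, a rotation vector about the tool's x, y, z in rad, a list of three. A call has 1 to 12 rows; each row is the pose to reach, as a shift and turn from the pose commanded when the call began, along the tool's axes at that moment; what a row does not reach only later rows make up. A row lasts 1/12 s, in which the tool goes at most 41.7 mm and 7.16 degrees, less where a joint would pass 70% of its speed; a pose out of reach is approached as far as the arm can. A call with a gripper value outside its range is refused whole. "claw" is the closure, from -1 (fully open) to 1 (shut), so that 0 is half open, set as the call begins (left out, the last holds). The fingers move at their own pace and stop on an object; "grip_force" is the grip in N (left out, the last holds). Time passes only in rows, so rows that repeat a pose let the fingers close. It gives the time, the measured TCP pose, the force and the opening at its end, in the units of the state.
- arm.observe(): the state, without advancing time (a new reading comes with each control period).
- arm.get_image(name): name is "side" or "top"; returns the picture (420x560x3 uint8, blue, green, red); there is no depth.
- arm.camera_info(name): a dict with "vertical_fov" (degrees; the focal length in pixels is half the picture's height over the tangent of half this angle, whatever the lens; pixels are square), "cx", "cy" (the principal point, pixels), "distortion" ([k1, k2, p1, p2, k3] as OpenCV has them; the pictures are not rectified), "eye" and "rotation" of the camera in the world. Camera axes: x right, y up, looking along -z (the intrinsics and any distortion apply to the point x, -y, -z); pixel columns grow to the right and rows downward; lengths in m; the calibration is good to about 2 mm. A picture is of the moment at which its call begins. camera_info takes no time and is no camera call.
- arm.sign_off(): hands the job in, once; it reports no verdict.
Trained networks look in the newest picture that a camera, given by its name, has taken for a name from the list of things; names that differ only in an ending like _2 or _b are one class to them, and where a whole thing is asked for, a point or a joint stands for the part that bears it (a point fixed in the world has none). Each returns a list of dicts, best first, with "confidence" (0 to 1); they miss things now and then, are a little off and sometimes report something else, mostly with a low value. They report only what shows in the picture. A call takes as long as a camera call. They do not tell look-alikes from the thing itself.
- arm.trace(camera, query): "region" (420x560 bool, what is visible of it) and "box" ([left, top, width, height] in pixels, round what is visible of it).
- arm.landmark_of(camera, query): "at" ([column, row] in pixels: a listed point, or the origin of a listed thing).
The state is a dict: "clock": time; "joints": joint angles; "dq": joint speeds; "joint_efforts": joint torques, N m; "position": TCP position; "ee_rot": TCP orientation; "force": force on the tool from outside, world axes, zero at the start; "ft_torque": the same for the moment, N m; "width": opening from 0.0 (shut) to 1.0 (fully open).
Only numpy, scipy, OpenCV 4.12 (cv2) and the standard library are available. Lean on these libraries where they do the work, as an engineer would, in place of code of your own. Each camera call takes 0.05 s, during which the arm holds its last target. There are 200 camera calls.

## Working session

There is one attempt and no reset: what is moved stays moved. The work goes in short steps, Python scripts to look and compute and a tool call to move; the robot and the scene stay as the last step left them, time stands still between calls to the robot, and variables do not carry over. Pictures are saved under pics/ and viewed, about 8 in all and at most 12, crops included, and the job is handed in when it is done.

Besides the shell and the picture viewer there is one more tool, called after ">>>" in YAML: its name, and indented under it one key for each argument. jog_arm: Moves the arm, as the interface text tells. Its arguments: {"type":"object","properties":{"commands":{"type":"array","items":{"type":"object","properties":{"translation":{"type":"array","items":{"type":"number"}},"turn":{"type":"array","items":{"type":"number"}}}}},"claw":{"type":"number"},"grip_force":{"type":"number"}},"required":["commands"]}

```bash
mkdir -p pics; ls; python3 - <<'E'
from cell import arm
import cv2
s=arm.observe();print({k:s[k] for k in('clock','position','ee_rot','width','force')})
for n in('side','top'):
    cv2.imwrite(f'pics/{n}0.png',arm.get_image(n));print(n,arm.camera_info(n))
    for q in('hasp_grip','hasp_hinge','cheese','carrier','rig','lens','focus','cut_face','rind_end'):
        try: print(q,[(round(d['confidence'],2),[round(float(v),1) for v in d['at']]) for d in arm.landmark_of(n,q)][:4])
        except Exception as e: print(q,e)
E
```

```text
pics
{'clock': 0.0, 'position': array([0.20229286, 0.59077901, 0.20405307]), 'ee_rot': array([ 2.55519116e+00,  1.82597110e+00, -1.82930619e-03]), 'width': 1.0008883643472166, 'force': array([ 0.85426906,  0.9785742 , -0.40655057])}
side {'vertical_fov': 45.95923511106896, 'cx': 278.4751962423595, 'cy': 210.8518337695804, 'distortion': array([-0.08723903,  0.        ,  0.        ,  0.        ,  0.        ]), 'eye': array([-0.19683167, -0.88556394,  1.09874193]), 'rotation': array([ 0.84952303, -0.31022057, -0.70767588])}
hasp_grip [(0.7, [319.8, 218.9]), (0.48, [206.1, 216.8])]
hasp_hinge [(0.57, [240.4, 199.1])]
cheese [(0.86, [247.8, 242.7]), (0.71, [264.1, 204.1]), (0.68, [230.5, 212.8]), (0.18, [205.7, 213.3])]
carrier [(0.71, [226.7, 221.0])]
rig [(0.64, [322.4, 297.4])]
lens [(0.73, [353.3, 218.0]), (0.66, [377.8, 362.5]), (0.62, [282.0, 235.2])]
focus []
cut_face [(0.75, [241.3, 243.7]), (0.69, [256.3, 201.7]), (0.59, [221.6, 216.0])]
rind_end [(0.68, [219.4, 214.1]), (0.65, [275.1, 192.7]), (0.42, [207.7, 210.0])]
top {'vertical_fov': 44.193487637044896, 'cx': 280.31008189792, 'cy': 209.59867456048278, 'distortion': array([0.00550323, 0.        , 0.        , 0.        , 0.        ]), 'eye': array([0.4004241 , 0.00227311, 2.00500822]), 'rotation': array([ 0.06980354, -0.05975134, -1.59760499])}
hasp_grip [(0.75, [232.9, 202.9]), (0.49, [227.3, 235.3])]
hasp_hinge [(0.68, [226.9, 197.6])]
cheese [(0.65, [232.2, 218.1]), (0.6, [233.3, 174.9]), (0.45, [270.3, 222.5])]
carrier [(0.84, [228.8, 217.2])]
rig [(0.64, [353.0, 219.8])]
lens []
focus [(0.23, [156.5, 268.6])]
cut_face [(0.64, [265.7, 227.1]), (0.64, [229.7, 186.1]), (0.6, [228.4, 204.0])]
rind_end [(0.6, [240.8, 167.3]), (0.54, [226.4, 223.3]), (0.49, [270.9, 215.1]), (0.2, [414.7, 233.8])]
```

```bash
python3 - <<'E'
import cv2,numpy as np
a=cv2.imread('pics/top0.png');b=cv2.imread('pics/side0.png')
cv2.imwrite('pics/t1.png',cv2.resize(a[100:310,140:420],(800,600),interpolation=cv2.INTER_CUBIC))
cv2.imwrite('pics/s1.png',cv2.resize(b[150:360,150:430],(800,600),interpolation=cv2.INTER_CUBIC))
E
```

```text
(no output)
```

View pics/t1.png

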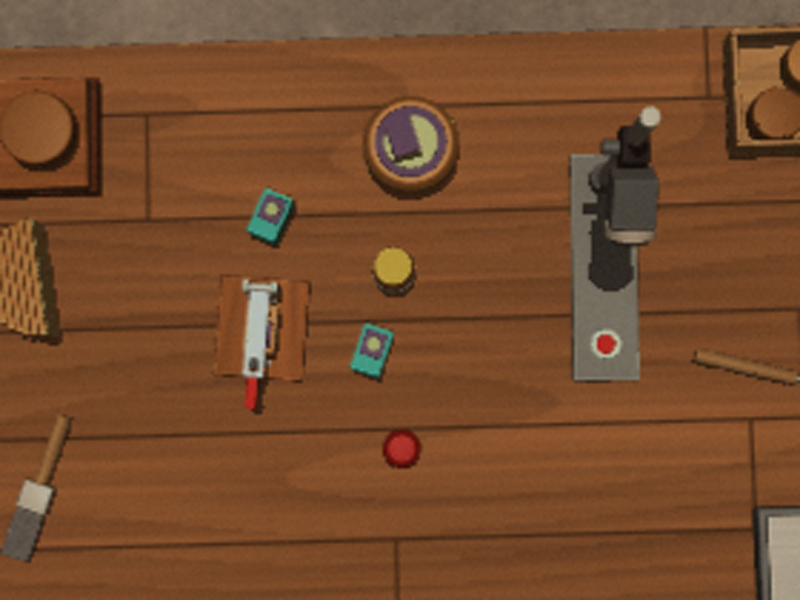

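View pics/s1.png

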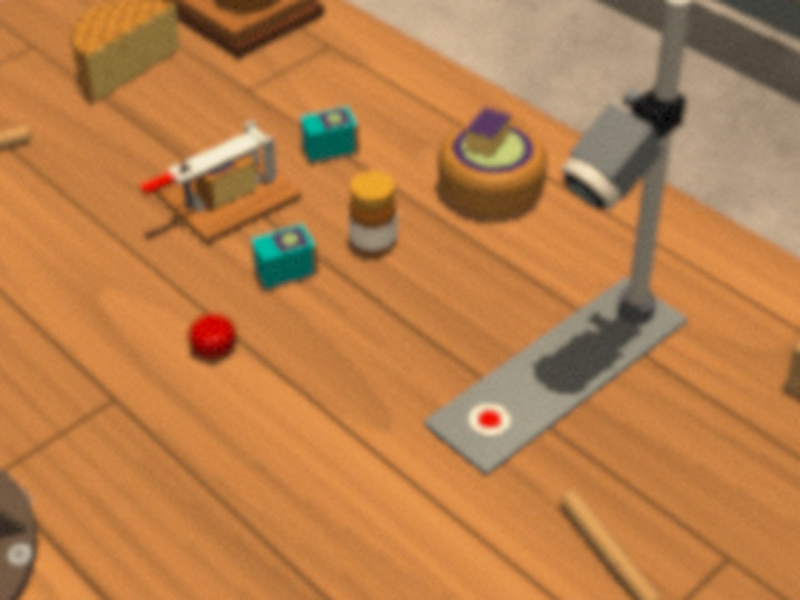

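The tongue (hasp_grip) is the thin red bar at full top (228,237) and side (205,214); the red waxed cheese at top (281,257) and the red dot at top (352,220) only look like it. Cheese candidates: the pale one under the hasp at top (235,214) and side (230,213). The turquoise decoys are at top (234,175) and (271,222), side (264,197) and (250,240). I choose the one under the hasp.

```bash
cat > h.py <<'E'
import numpy as np,cv2
from cell import arm
from scipy.spatial.transform import Rotation as R
from scipy.optimize import least_squares
C={n:arm.camera_info(n) for n in('side','top')}
def K(c):
    f=210/np.tan(np.radians(c['vertical_fov'])/2); return np.array([[f,0,c['cx']],[0,f,c['cy']],[0,0,1.]])
def rot(c):
    r=np.array(c['rotation']); return R.from_rotvec(r).as_matrix() if r.shape==(3,) else r
def ray(n,p):
    c=C[n];u=cv2.undistortPoints(np.array([[p]],float),K(c),c['distortion'])[0,0]
    return c['eye'],rot(c)@np.array([u[0],-u[1],-1])
def onz(n,p,z):
    e,d=ray(n,p);return e+d*(z-e[2])/d[2]
def proj(n,P):
    c=C[n];q=(np.atleast_2d(P)-c['eye'])@rot(c)*[1,-1,-1]
    return cv2.projectPoints(q.reshape(-1,1,3),np.zeros(3),np.zeros(3),K(c),c['distortion'])[0][:,0]
def tri(a,b):
    A=np.zeros((3,3));v=np.zeros(3)
    for n,p in(('side',a),('top',b)):
        e,d=ray(n,p);d=d/np.linalg.norm(d);M=np.eye(3)-np.outer(d,d);A+=M;v+=M@e
    return np.linalg.solve(A,v)
def redblob(img,near,r=25):
    x,y=map(int,near);b,g,rr=[img[:,:,i].astype(int) for i in range(3)]
    m=((rr>110)&(g<60)&(b<60)&(rr>2.2*g)).astype(np.uint8)
    w=np.zeros_like(m);w[max(0,y-r):y+r,max(0,x-r):x+r]=1
    n,l,s,c=cv2.connectedComponentsWithStats(m*w)
    k=1+np.argmax(s[1:,4]);return c[k],s[k],l==k
E
python3 - <<'E'
from h import *
np.set_printoptions(precision=4,suppress=True)
t=cv2.imread('pics/top0.png');s=cv2.imread('pics/side0.png')
ct,st,_=redblob(t,(228,237),15);cs,ss,_=redblob(s,(205,214),15)
print('tongue',ct,st,cs,ss,tri(cs,ct),onz('top',ct,.071),onz('side',cs,.066))
print('hinge',onz('top',(227-0+4,197.6+2),.07),tri((240.4,199.1),(230.5,200.5)))
dt,_,_=redblob(t,(352,220),10);ds,_,_=redblob(s,(321,297),12)
D=tri(ds,dt);print('dot',D,onz('top',dt,.008),onz('side',ds,.008))
# board & plate masks
for q in('carrier','rig'):
  for n in('top','side'):
    r=arm.trace(n,q) if 0 else None
im=arm.get_image('top')
for q in('carrier','rig','cheese'):
    for d in arm.trace('top',q)[:2]: print(q,d['confidence'],d['box']); cv2.imwrite(f'pics/m_{q}_{int(100*d["confidence"])}.png',d['region'].astype(np.uint8)*255)
im=arm.get_image('side')
for q in('lens','rig'):
    for d in arm.trace('side',q)[:2]: print(q,d['confidence'],d['box'])
a=cv2.resize(t[180:250,205:265],(600,700),interpolation=cv2.INTER_CUBIC)[:600]
b=cv2.resize(s[170:240,195:275],(800,700),interpolation=cv2.INTER_CUBIC)[:600]
cv2.imwrite('pics/c1.png',a);cv2.imwrite('pics/c2.png',cv2.resize(s[180:240,320:390],(700,600),interpolation=cv2.INTER_CUBIC))
E
```

```text
tongue [227.4211 237.2895] [226 233   4  10  38] [204.3939 214.2121] [200 212  10   6  33] [0.4606 0.2147 0.062 ] [0.4616 0.2129 0.071 ] [0.4568 0.2112 0.066 ]
hinge [0.6029 0.1968 0.07  ] [0.6007 0.2003 0.0562]
dot [ 0.5162 -0.2609  0.0042] [ 0.5163 -0.2607  0.008 ] [ 0.5134 -0.2629  0.008 ]
carrier 0.88 [213.6, 196.4, 32.9, 45.3]
carrier 0.53 [265.4, 135.9, 37.0, 30.4]
rig 0.59 [345.1, 139.4, 26.4, 90.2]
rig 0.39 [232.8, 205.8, 3.1, 18.4]
cheese 0.72 [227.1, 166.4, 15.6, 18.7]
cheese 0.48 [263.0, 214.1, 14.4, 17.1]
lens 0.84 [349.1, 180.0, 41.9, 43.7]
lens 0.3 [271.2, 210.4, 20.1, 32.1]
rig 0.62 [298.6, 144.2, 91.6, 173.0]
```

View pics/c1.png

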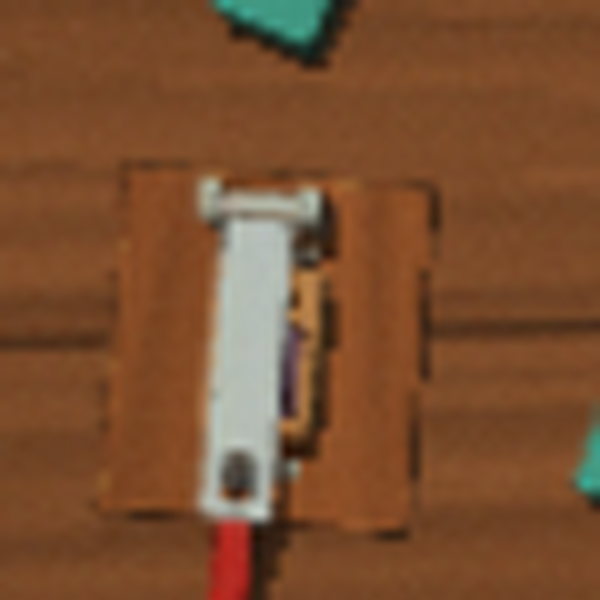

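View pics/c2.png

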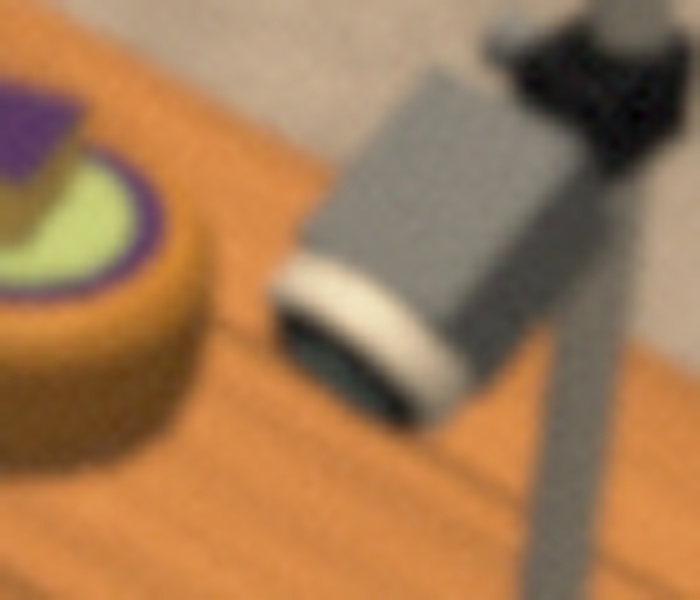

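```bash
cat > fit.py <<'E'
from h import *
np.set_printoptions(precision=4,suppress=True)
t1=lambda p:((np.array(p)+.5)/2.857-.5)+[140,100]
s1=lambda p:((np.array(p)+.5)/2.857-.5)+[150,150]
c1=lambda p:((np.array(p)+.5)/10-.5)+[205,180]
def place(v,q):
    x,y,a=v[:3];q=np.array(q,float);c,s=np.cos(a),np.sin(a);return np.array([x+c*q[0]-s*q[1],y+s*q[0]+c*q[1],q[2]])
def solve(obs,v0,bias=True):
    # obs: (view, px, fn(v)->3D); per-view px bias regularised
    def f(p):
        v=p[:-4];b={'top':p[-4:-2],'side':p[-2:]}
        return np.concatenate([*[(proj(n,g(v))[0]+b[n]-px) for n,px,g in obs],p[-4:]/1.0])
    r=least_squares(f,np.r_[v0,0,0,0,0],loss='soft_l1');return r
obs=[]
A=lambda n,px,q:obs.append((n,np.array(px),lambda v:place(v,q)))
# carrier: +y is to image-left (top)
A('top',c1((125,165)),(.073,.06,.012));A('top',c1((434,186)),(.073,-.06,.012))
A('top',c1((102,513)),(-.062,.06,.012));A('top',c1((408,532)),(-.062,-.06,.012))
A('top',(227.42,237.29),(-.085,0,.071));A('side',(204.4,214.2),(-.085,0,.066))
A('top',c1((262,205)),(.055,0,.068))
A('top',c1((202,515)),(-.063,.013,.068));A('top',c1((268,520)),(-.063,-.013,.068))
A('side',s1((299,194)),(.073,-.06,.012));A('side',s1((210,241)),(-.062,-.06,.006))
r=solve(obs,[.54,.2,0]);print('carrier',r.x);print(r.fun[:-4].reshape(-1,2))
obs.clear()
B=lambda n,px,q:obs.append((n,np.array(px),lambda v:place(v,q(v))))
dt,_,_=redblob(cv2.imread('pics/top0.png'),(352,220),10);ds,_,_=redblob(cv2.imread('pics/side0.png'),(321,297),12)
B('top',dt,lambda v:(0,0,.008));B('side',ds,lambda v:(0,0,.008))
for n,px,far,sy in(('top',t1((571,155)),1,1),('top',t1((575,381)),0,1),('top',t1((640,380)),0,-1),('side',s1((428,424)),0,1),('side',s1((487,473)),0,-1),('side',s1((686,320)),1,-1)):
    B(n,px,lambda v,far=far,sy=sy:(v[3]+.31*far,.045*sy,.008))
B('side',s1((637,303)),lambda v:(.225,0,.013))
B('side',(354,217.3),lambda v:(.1126,0,v[4]))
r=solve(obs,[.516,-.262,0,-.045,.26]);print('rig',r.x);print(r.fun[:-4].reshape(-1,2)); v=r.x
print('focus',place(v,(0,0,v[4]-.065)))
print('cam rays', onz('side',(354,217.3),v[4]))
E
python3 fit.py
```

```text
carrier [ 0.5445  0.2037 -0.0976 -0.0124 -0.4262 -0.2715  0.4772]
[[ 0.0413 -0.08  ]
 [-0.0118 -0.048 ]
 [-0.4576 -0.1472]
 [-0.0427  0.1221]
 [ 0.2399  0.031 ]
 [ 0.3258 -0.0265]
 [-0.0922  0.1624]
 [ 0.0006  0.1876]
 [ 0.314   0.1711]
 [ 0.9501 -1.0283]
 [-1.089   0.3293]]
rig [ 0.5161 -0.2637 -0.0168 -0.0515  0.2402 -0.1568 -0.3437 -0.1409  0.4472]
[[ 0.6366 -0.3117]
 [ 0.7295  0.1058]
 [-0.4842 -0.0266]
 [-0.2798  0.2959]
 [ 0.3415  0.3925]
 [-1.6621 -0.9343]
 [ 0.0991  0.0362]
 [ 0.7633 -0.9929]
 [-0.1666  1.6185]
 [-0.1352 -0.013 ]]
focus [ 0.5161 -0.2637  0.1752]
cam rays [ 0.6272 -0.2669  0.2402]
```

```bash
cat >> h.py <<'E'
CX,CY,CA=.5445,.2037,-.098
def frame(yaw,pitch=0):
    # cheese axes (pitch>0 raises +x); returns tool matrix: x=cy, y=cx, z=-cz
    M=(R.from_euler('z',yaw)*R.from_euler('y',-pitch)).as_matrix()
    return np.c_[M[:,1],M[:,0],-M[:,2]]
def cw(q):
    c,s=np.cos(CA),np.sin(CA);return np.array([CX+c*q[0]-s*q[1],CY+s*q[0]+c*q[1],q[2]])
def go(p,M,base=None):
    s=arm.observe() if base is None else base
    M0=R.from_rotvec(s['ee_rot']).as_matrix();p0=np.array(s['position'])
    print('tr',np.round(1000*M0.T@(p-p0),1).tolist(),'turn',np.round(R.from_matrix(M0.T@M).as_rotvec(),3).tolist())
def hasp(th,d=.140,tilt=None):
    # TCP pose pinching the tongue at hasp angle th
    q=cw([.055-d*np.cos(th),0,.066+d*np.sin(th)])
    M=frame(CA,0 if tilt is None else tilt); return q+.019*M[:,2],M
E
python3 - <<'E'
from h import *
s=arm.observe();print(s['clock'],s['width'],s['joints'])
p,M=hasp(0);print(p)
go(p+[0,0,.08],M)
E
```

```text
1.35 1.000936552001088 [-1.34359623  0.43451432  0.02501246  1.57320554 -0.01160463  1.13400382
 -0.07507198]
[0.45990784 0.21201667 0.047     ]
tr [-275.5, 366.4, 77.8] turn [0.0, -0.0, -0.232]
```

>>> jog_arm:
  commands:
    - {"translation":[-275,366,78],"turn":[0,0,-0.232]}
    - {"translation":[-275,366,78],"turn":[0,0,-0.232]}
    - {"translation":[-275,366,78],"turn":[0,0,-0.232]}
    - {"translation":[-275,366,78],"turn":[0,0,-0.232]}
    - {"translation":[-275,366,78],"turn":[0,0,-0.232]}
    - {"translation":[-275,366,78],"turn":[0,0,-0.232]}
    - {"translation":[-275,366,78],"turn":[0,0,-0.232]}
    - {"translation":[-275,366,78],"turn":[0,0,-0.232]}
    - {"translation":[-275,366,78],"turn":[0,0,-0.232]}
    - {"translation":[-275,366,78],"turn":[0,0,-0.232]}
    - {"translation":[-275,366,78],"turn":[0,0,-0.232]}
    - {"translation":[-275,366,78],"turn":[0,0,-0.232]}
  claw: 0
  grip_force: 8

```text
clock: 2.35
position: [0.4632, 0.2049, 0.1262]
ee_rot: [2.334, 2.098, -0.002]
force: [0.2, 0.2, 0.2]
width: 0.499
```

>>> jog_arm:
  commands:
    - {"translation":[0,0,0],"turn":[0,0,0]}
    - {"translation":[0,0,0],"turn":[0,0,0]}

```text
clock: 2.52
position: [0.4596, 0.2126, 0.1269]
ee_rot: [-2.328, -2.108, -0.0]
force: [0.2, -0.5, -0.5]
width: 0.499
```

```bash
python3 - <<'E'
from h import *
s=arm.observe();print(s['clock'],s['position'],s['width'],s['force'])
p,M=hasp(0);go(p,M)
a=arm.get_image('side');b=arm.get_image('top')
cv2.imwrite('pics/n1.png',np.hstack([cv2.resize(b[170:260,190:270],(400,450),interpolation=cv2.INTER_CUBIC),cv2.resize(a[150:240,180:260],(400,450),interpolation=cv2.INTER_CUBIC)]))
E
```

```text
2.5167 [0.45961523 0.21264629 0.12685298] 0.49862688791578663 [ 0.23205619 -0.51241479 -0.47494065]
tr [-0.6, 0.4, 79.9] turn [-0.0, -0.0, -0.001]
```

View pics/n1.png

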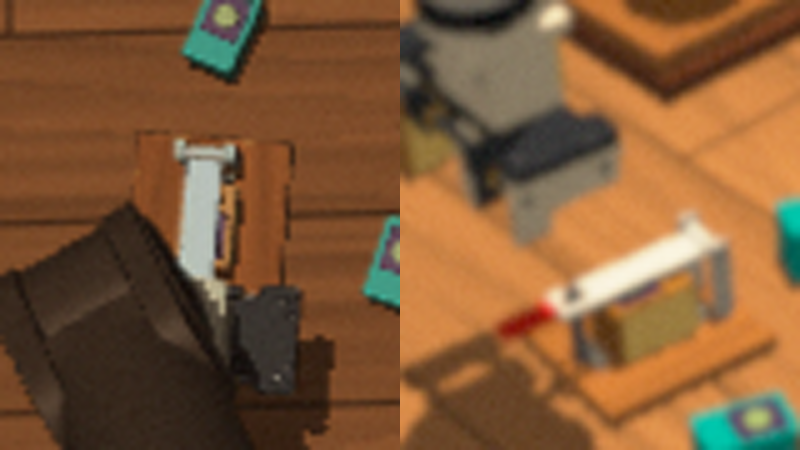

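The gripper hovers over the red tongue (side crop 525,320), jaws along the carrier's y. The cheese under the strap is pale yellow, so it is the right one. Descending.

>>> jog_arm:
  commands:
    - {"translation":[0,0,30],"turn":[0,0,0]}
    - {"translation":[0,0,55],"turn":[0,0,0]}
    - {"translation":[0,0,70],"turn":[0,0,0]}
    - {"translation":[0,0,80],"turn":[0,0,0]}
    - {"translation":[0,0,80],"turn":[0,0,0]}
    - {"translation":[0,0,80],"turn":[0,0,0]}

```text
clock: 3.12
position: [0.4593, 0.2135, 0.047]
ee_rot: [-2.326, -2.112, 0.0]
force: [-1.1, 0.2, 0.3]
width: 0.5
```

>>> jog_arm:
  commands:
    - {"translation":[0,0,0],"turn":[0,0,0]}
    - {"translation":[0,0,0],"turn":[0,0,0]}
    - {"translation":[0,0,0],"turn":[0,0,0]}
    - {"translation":[0,0,0],"turn":[0,0,0]}
    - {"translation":[0,0,0],"turn":[0,0,0]}
    - {"translation":[0,0,0],"turn":[0,0,0]}
  claw: 1
  grip_force: 8

```text
clock: 3.62
position: [0.4598, 0.2125, 0.0471]
ee_rot: [2.328, 2.11, 0.001]
force: [-0.2, 0.4, 2.4]
width: 0.147
```

```bash
python3 - <<'E'
from h import *
s=arm.observe();print(s['clock'],s['position'],s['width']*92,s['force'])
for i in range(1,13):
    th=2.0*i/12; p,M=hasp(th,tilt=min(.9,th*.5)); print(round(th,2),end=' ');go(p,M)
E
```

```text
3.6167 [0.459804   0.21245561 0.04711385] 13.519518116878263 [-0.22477062  0.39378267  2.40350784]
0.17 tr [-0.4, 3.7, -23.2] turn [-0.083, -0.0, -0.0]
0.33 tr [-0.4, 11.0, -46.0] turn [-0.166, -0.0, -0.0]
0.5 tr [-0.4, 22.0, -67.6] turn [-0.25, -0.0, -0.0]
0.67 tr [-0.4, 36.4, -87.5] turn [-0.333, -0.0, -0.0]
0.83 tr [-0.4, 53.7, -105.1] turn [-0.416, -0.0, -0.0]
1.0 tr [-0.4, 73.7, -120.0] turn [-0.5, -0.0, -0.0]
1.17 tr [-0.4, 95.6, -131.7] turn [-0.583, -0.0, -0.0]
1.33 tr [-0.4, 119.0, -140.0] turn [-0.666, -0.0, -0.0]
1.5 tr [-0.4, 143.3, -144.6] turn [-0.75, -0.0, -0.0]
1.67 tr [-0.4, 167.7, -145.4] turn [-0.833, -0.0, -0.0]
1.83 tr [-0.4, 191.4, -142.2] turn [-0.9, -0.0, -0.0]
2.0 tr [-0.4, 213.3, -134.3] turn [-0.9, -0.0, -0.0]
```

>>> jog_arm:
  commands:
    - {"translation":[0,1,-11.6],"turn":[-0.042,0,0]}
    - {"translation":[0,4,-23],"turn":[-0.083,0,0]}
    - {"translation":[0,7,-35],"turn":[-0.125,0,0]}
    - {"translation":[0,11,-46],"turn":[-0.166,0,0]}
    - {"translation":[0,16,-57],"turn":[-0.208,0,0]}
    - {"translation":[0,22,-67.6],"turn":[-0.25,0,0]}
    - {"translation":[0,29,-78],"turn":[-0.29,0,0]}
    - {"translation":[0,36.4,-87.5],"turn":[-0.333,0,0]}
    - {"translation":[0,45,-96.5],"turn":[-0.375,0,0]}
    - {"translation":[0,53.7,-105],"turn":[-0.416,0,0]}
    - {"translation":[0,63.5,-113],"turn":[-0.458,0,0]}
    - {"translation":[0,73.7,-120],"turn":[-0.5,0,0]}

```text
clock: 4.62
position: [0.5326, 0.2052, 0.1674]
ee_rot: [2.024, 1.835, 0.47]
force: [-5.3, -2.6, 6.9]
width: 0.14
```

```bash
python3 - <<'E'
from h import *
s=arm.observe();print(s['clock'],s['position'],s['width']*92,s['force'],hasp(1.0,tilt=.5)[0])
b=dict(s);b['position'],M=hasp(1.,tilt=.5);b['ee_rot']=R.from_matrix(M).as_rotvec()
for i in range(1,13):
    th=1+1.05*i/12; p,M=hasp(th,tilt=min(.9,th*.5)); print(round(th,2),end=' ');go(p,M,b)
E
```

```text
4.6167 [0.53260472 0.20521213 0.16738376] 12.876517679228105 [-5.30623663 -2.60513414  6.86753752] [0.5330221  0.20482845 0.16713187]
1.09 tr [0.0, 13.1, -0.3] turn [-0.044, 0.0, 0.0]
1.18 tr [0.0, 26.1, 0.3] turn [-0.087, 0.0, 0.0]
1.26 tr [0.0, 39.1, 2.1] turn [-0.131, 0.0, 0.0]
1.35 tr [-0.0, 51.8, 4.8] turn [-0.175, 0.0, 0.0]
1.44 tr [-0.0, 64.2, 8.5] turn [-0.219, 0.0, 0.0]
1.52 tr [0.0, 76.3, 13.2] turn [-0.262, 0.0, 0.0]
1.61 tr [0.0, 87.8, 18.8] turn [-0.306, 0.0, 0.0]
1.7 tr [0.0, 98.8, 25.3] turn [-0.35, 0.0, 0.0]
1.79 tr [-0.0, 109.2, 32.6] turn [-0.394, 0.0, 0.0]
1.88 tr [0.0, 118.1, 41.0] turn [-0.4, 0.0, 0.0]
1.96 tr [0.0, 126.2, 50.2] turn [-0.4, 0.0, 0.0]
2.05 tr [0.0, 133.5, 60.1] turn [-0.4, 0.0, 0.0]
```

>>> jog_arm:
  commands:
    - {"translation":[0,13,0],"turn":[-0.044,0,0]}
    - {"translation":[0,26,0],"turn":[-0.087,0,0]}
    - {"translation":[0,39,2],"turn":[-0.131,0,0]}
    - {"translation":[0,52,5],"turn":[-0.175,0,0]}
    - {"translation":[0,64,8.5],"turn":[-0.219,0,0]}
    - {"translation":[0,76,13],"turn":[-0.262,0,0]}
    - {"translation":[0,88,19],"turn":[-0.306,0,0]}
    - {"translation":[0,99,25],"turn":[-0.35,0,0]}
    - {"translation":[0,109,32.6],"turn":[-0.394,0,0]}
    - {"translation":[0,118,41],"turn":[-0.4,0,0]}
    - {"translation":[0,126,50],"turn":[-0.4,0,0]}
    - {"translation":[0,133,60],"turn":[-0.4,0,0]}

```text
clock: 5.62
position: [0.6781, 0.1913, 0.1774]
ee_rot: [1.751, 1.589, 0.767]
force: [-0.5, 0.4, 0.8]
width: 0.004
```

>>> jog_arm:
  commands:
    - {"translation":[0,0,0],"turn":[0,0,0]}
    - {"translation":[0,0,0],"turn":[0,0,0]}
    - {"translation":[0,0,0],"turn":[0,0,0]}
    - {"translation":[0,0,0],"turn":[0,0,0]}
  claw: 0

```text
clock: 5.95
position: [0.6772, 0.1915, 0.1781]
ee_rot: [1.752, 1.588, 0.768]
force: [-0.0, -0.4, 0.9]
width: 0.248
```

```bash
python3 - <<'E'
from h import *
s=arm.observe();print(s['clock'],s['position'],s['width']*92,s['force'],hasp(2.05,tilt=.9)[0])
M=frame(CA,.9)
go(s['position']-.09*M[:,2]+[-0.03,0,0.02],M)
E
```

```text
5.95 [0.67722699 0.19145836 0.17812104] 22.84873519848872 [-0.01996944 -0.40611303  0.85387514] [0.67828836 0.19054661 0.17842014]
tr [-2.9, -2.9, -125.8] turn [-0.0, -0.001, 0.0]
```

The jaws closed empty, so the tongue slipped out somewhere. I'm looking before moving on.

```bash
python3 - <<'E'
from h import *
a=arm.get_image('side');b=arm.get_image('top')
cv2.imwrite('pics/n2.png',np.hstack([cv2.resize(b[150:260,190:270],(400,550),interpolation=cv2.INTER_CUBIC),cv2.resize(a[120:230,190:270],(400,550),interpolation=cv2.INTER_CUBIC)]))
E
```

```text
(no output)
```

View pics/n2.png

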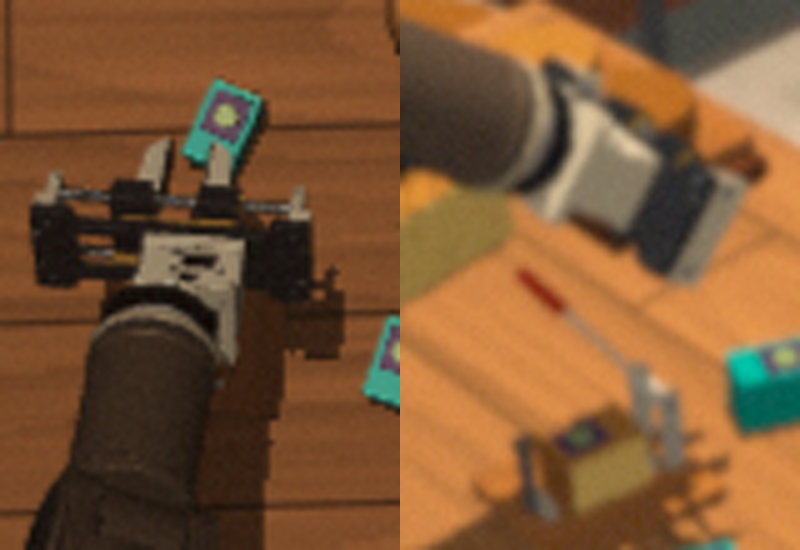

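The side view shows the hasp left at about 1.1 rad, with the red tongue at side (218,178) and the cheese undisturbed. I'll push it the rest of the way with shut fingers from the -x side.

```bash
python3 - <<'E'
from h import *
for th in (.9,1.0,1.1,1.2): print(th,proj('side',hasp(th)[0]+[0,0,.019]))
M=frame(CA,0)
go(cw([-.06,0,.30]),M); print('then down 130, then +y 151')
E
```

```text
0.9 [[215.29378337 180.66730807]]
1.0 [[218.06822757 177.28290032]]
1.1 [[221.07877719 174.1141829 ]]
1.2 [[224.28874754 171.19883101]]
tr [-0.8, -24.8, -227.2] turn [0.9, -0.001, 0.001]
then down 130, then +y 151
```

>>> jog_arm:
  commands:
    - {"translation":[0,0,-60],"turn":[0,0,0]}
    - {"translation":[0,-5,-100],"turn":[0.1,0,0]}
    - {"translation":[-1,-25,-227],"turn":[0.9,0,0]}
    - {"translation":[-1,-25,-227],"turn":[0.9,0,0]}
    - {"translation":[-1,-25,-227],"turn":[0.9,0,0]}
    - {"translation":[-1,-25,-227],"turn":[0.9,0,0]}
    - {"translation":[-1,-25,-227],"turn":[0.9,0,0]}
    - {"translation":[-1,-25,-227],"turn":[0.9,0,0]}
    - {"translation":[-1,-25,-227],"turn":[0.9,0,0]}
    - {"translation":[-1,-25,-227],"turn":[0.9,0,0]}
    - {"translation":[-1,-25,-227],"turn":[0.9,0,0]}
    - {"translation":[-1,-25,-227],"turn":[0.9,0,0]}
  claw: 1

```text
clock: 7.05
position: [0.4822, 0.213, 0.3026]
ee_rot: [2.237, 2.022, 0.156]
force: [0.7, -1.3, -0.7]
width: 0.005
```

>>> jog_arm:
  commands:
    - {"translation":[0,0,40],"turn":[0,0,0]}
    - {"translation":[0,0,80],"turn":[0,0,0]}
    - {"translation":[0,0,115],"turn":[0,0,0]}
    - {"translation":[0,0,130],"turn":[0,0,0]}
    - {"translation":[0,0,130],"turn":[0,0,0]}
    - {"translation":[0,0,130],"turn":[0,0,0]}

```text
clock: 7.55
position: [0.5047, 0.2036, 0.1698]
ee_rot: [2.237, 2.006, 0.144]
force: [-0.3, 0.6, -0.5]
width: 0.007
```

```bash
python3 - <<'E'
from h import *
s=arm.observe();print(s['clock'],s['position'],s['width']*92,s['force'])
go(cw([.093,0,.17]),frame(CA,0))
a=arm.get_image('side')
b=redblob(a,(218,178),25);print(b[:2])
E
```

```text
7.55 [0.50465917 0.20364861 0.16981937] 0.670007770088142 [-0.263354    0.63771103 -0.50103596]
tr [5.6, 130.9, 21.3] turn [0.163, 0.019, -0.011]
(array([220.2, 178.8]), array([219, 178,   3,   3,   5], dtype=int32))
```

>>> jog_arm:
  commands:
    - {"translation":[5.5,0,0],"turn":[0.16,0.02,-0.01]}
    - {"translation":[5.5,0,0],"turn":[0.16,0.02,-0.01]}
    - {"translation":[5.5,15,2],"turn":[0.16,0.02,-0.01]}
    - {"translation":[5.5,30,5],"turn":[0.16,0.02,-0.01]}
    - {"translation":[5.5,45,7],"turn":[0.16,0.02,-0.01]}
    - {"translation":[5.5,60,10],"turn":[0.16,0.02,-0.01]}
    - {"translation":[5.5,75,12],"turn":[0.16,0.02,-0.01]}
    - {"translation":[5.5,90,15],"turn":[0.16,0.02,-0.01]}
    - {"translation":[5.5,105,17],"turn":[0.16,0.02,-0.01]}
    - {"translation":[5.5,120,20],"turn":[0.16,0.02,-0.01]}
    - {"translation":[5.5,131,21],"turn":[0.16,0.02,-0.01]}
    - {"translation":[5.5,131,21],"turn":[0.16,0.02,-0.01]}

```text
clock: 8.6
position: [0.6405, 0.1945, 0.1725]
ee_rot: [2.326, 2.106, 0.012]
force: [0.0, -0.6, -0.7]
width: 0.008
```

```bash
python3 - <<'E'
from h import *
s=arm.observe();print(s['clock'],s['position'],s['force'])
go(cw([.093,0,.17]),frame(CA,0))
a=arm.get_image('side');b=arm.get_image('top')
cv2.imwrite('pics/n3.png',np.hstack([cv2.resize(b[150:260,190:270],(400,550),interpolation=cv2.INTER_CUBIC),cv2.resize(a[120:230,190:270],(400,550),interpolation=cv2.INTER_CUBIC)]))
E
```

```text
8.6 [0.64052039 0.19446749 0.17250601] [ 0.02265095 -0.57054177 -0.67257025]
tr [-0.2, -3.5, 2.5] turn [0.008, -0.003, -0.001]
```

View pics/n3.png

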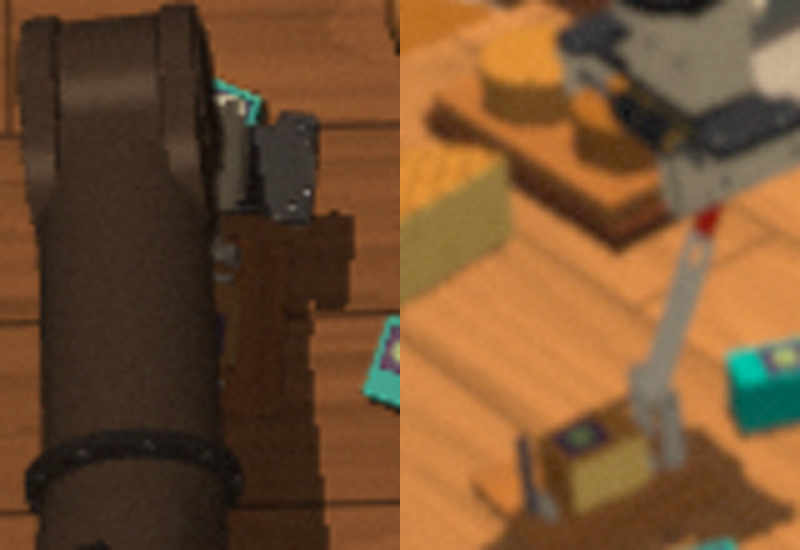

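The strap now leans past upright. I'm backing off to hover over the cheese with the jaws open.

>>> jog_arm:
  commands:
    - {"translation":[0,-30,0],"turn":[0,0,0]}
    - {"translation":[0,-65,0],"turn":[0,0,0]}
    - {"translation":[0,-97,0],"turn":[0,0,0]}
    - {"translation":[0,-97,20],"turn":[0,0,0]}
    - {"translation":[0,-97,50],"turn":[0,0,0]}
    - {"translation":[0,-97,50],"turn":[0,0,0]}
    - {"translation":[0,-97,50],"turn":[0,0,0]}
    - {"translation":[0,-97,50],"turn":[0,0,0]}
  claw: -1

```text
clock: 9.37
position: [0.5427, 0.2046, 0.1225]
ee_rot: [2.327, 2.107, 0.011]
force: [0.1, -0.5, 0.5]
width: 0.535
```

```bash
python3 - <<'E'
from h import *
s=arm.observe();print(s['clock'],s['position'],s['width']*92,s['force'])
a=arm.get_image('side')
c,st,_=redblob(a,(245,160),25);print(c,st)
for th in (1.7,1.8,1.9,2.0,2.1): print(th,proj('side',hasp(th)[0]+[0,0,.019]))
print([(round(d['confidence'],2),d['at']) for q in('cheese','cut_face','rind_end') for d in arm.landmark_of('side',q)])
print('model',proj('side',[cw([0,0,.012]),cw([.032,0,.0345]),cw([-.032,0,.0345])]))
go(cw([0,0,.024]),frame(CA,0))
cv2.imwrite('pics/n4.png',cv2.resize(a[140:240,190:290],(600,600),interpolation=cv2.INTER_CUBIC))
E
```

```text
9.3667 [0.54267282 0.20461032 0.12247966] 49.22003687312137 [ 0.08470365 -0.45438825  0.49190686]
[251.94736842 159.        ] [249 153   7  13  57]
1.7 [[241.90581001 161.44928561]]
1.8 [[245.44868864 160.60202242]]
1.9 [[248.90306786 160.14387549]]
2.0 [[252.23181085 160.07385954]]
2.1 [[255.40047711 160.38626675]]
[(0.87, [249.5, 246.8]), (0.72, [265.4, 202.6]), (0.66, [227.6, 216.4]), (0.86, [233.7, 209.7]), (0.8, [239.5, 243.4]), (0.59, [257.9, 199.3]), (0.49, [355.2, 217.5]), (0.92, [221.4, 215.0]), (0.79, [271.7, 192.9]), (0.72, [260.8, 237.4])]
model [[228.14536786 215.87648377]
 [235.41177415 207.10600461]
 [219.59964953 214.5802026 ]]
tr [-1.1, 0.8, 98.4] turn [0.007, -0.004, -0.001]
```

View pics/n4.png

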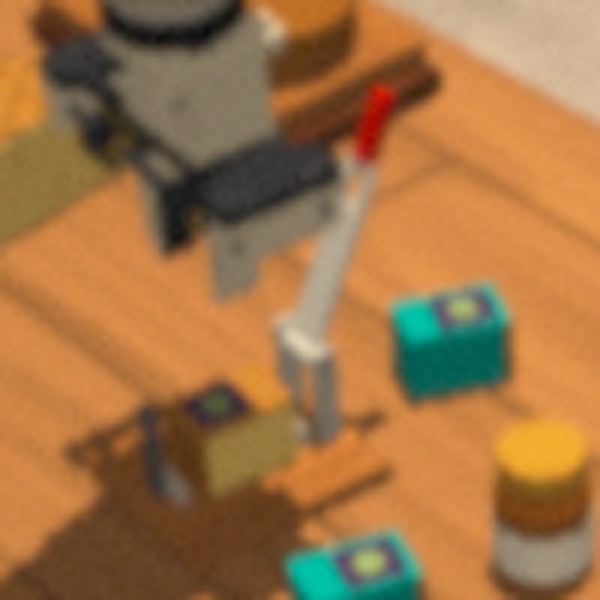

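The hasp is at about 1.99 rad and stays there. The cheese sits where the model says, so I'm descending to grip it.

>>> jog_arm:
  commands:
    - {"translation":[-1,1,0],"turn":[0.007,-0.004,0]}
    - {"translation":[-1,1,25],"turn":[0.007,-0.004,0]}
    - {"translation":[-1,1,50],"turn":[0.007,-0.004,0]}
    - {"translation":[-1,1,75],"turn":[0.007,-0.004,0]}
    - {"translation":[-1,1,90],"turn":[0.007,-0.004,0]}
    - {"translation":[-1,1,98],"turn":[0.007,-0.004,0]}
    - {"translation":[-1,1,98],"turn":[0.007,-0.004,0]}
    - {"translation":[-1,1,98],"turn":[0.007,-0.004,0]}
    - {"translation":[-1,1,98],"turn":[0.007,-0.004,0]}

```text
clock: 10.32
position: [0.5447, 0.2038, 0.0244]
ee_rot: [2.329, 2.109, -0.0]
force: [0.5, -0.2, -0.2]
width: 1.0
```

>>> jog_arm:
  commands:
    - {"translation":[0,0,0],"turn":[0,0,0]}
    - {"translation":[0,0,0],"turn":[0,0,0]}
    - {"translation":[0,0,0],"turn":[0,0,0]}
    - {"translation":[0,0,0],"turn":[0,0,0]}
    - {"translation":[0,0,0],"turn":[0,0,0]}
    - {"translation":[0,0,0],"turn":[0,0,0]}
    - {"translation":[0,0,0],"turn":[0,0,0]}
    - {"translation":[0,0,0],"turn":[0,0,0]}
    - {"translation":[0,0,0],"turn":[0,0,0]}
    - {"translation":[0,0,0],"turn":[0,0,0]}
  claw: 1
  grip_force: 30

```text
clock: 11.15
position: [0.5437, 0.2034, 0.0232]
ee_rot: [-2.328, -2.109, 0.003]
force: [-0.2, -0.4, 0.8]
width: 0.434
```

```bash
python3 - <<'E'
from h import *
s=arm.observe();print(s['clock'],s['position'],s['width']*92,s['force'])
go(cw([0,0,.024]),frame(CA,0))
E
```

```text
11.15 [0.54374241 0.2034026  0.02320905] 39.885086451585614 [-0.22510111 -0.43301941  0.7709115 ]
tr [0.4, 0.7, -0.8] turn [-0.002, 0.001, -0.001]
```

>>> jog_arm:
  commands:
    - {"translation":[0,0,-10],"turn":[0,0,0]}
    - {"translation":[0,0,-25],"turn":[0,0,0]}
    - {"translation":[0,0,-50],"turn":[0,0,0]}
    - {"translation":[0,0,-80],"turn":[0,0,0]}
    - {"translation":[0,0,-110],"turn":[0,0,0]}
    - {"translation":[0,0,-140],"turn":[0,0,0]}
    - {"translation":[0,0,-170],"turn":[0,0,0]}
    - {"translation":[0,0,-200],"turn":[0,0,0]}
    - {"translation":[0,0,-200],"turn":[0,0,0]}

```text
clock: 11.9
position: [0.5469, 0.2042, 0.2296]
ee_rot: [2.328, 2.107, 0.01]
force: [0.7, -0.1, -1.6]
width: 0.428
```

```bash
cat >> h.py <<'E'
F=np.array([.516,-.263,.175]);FA=-.017
OFF=np.array([0,.032,-.0108])  # cut face in tool frame
def present(back=0,off=OFF):
    M=frame(FA,np.pi/6);return F-back*M[:,1]-M@off,M
E
python3 - <<'E'
from h import *
s=arm.observe();print(s['clock'],s['position'],s['width']*92,s['force'])
print(present(.06)[0]);go(*present(.06))
E
```

```text
11.9 [0.54690157 0.20423068 0.22963272] 39.330100360153864 [ 0.72112091 -0.11691513 -1.6200807 ]
[ 0.4417364  -0.2617374   0.11964693]
tr [-474.5, -59.0, 107.9] turn [-0.517, 0.018, -0.081]
```

>>> jog_arm:
  commands:
    - {"translation":[-150,-20,0],"turn":[-0.1,0,-0.02]}
    - {"translation":[-474,-59,0],"turn":[-0.517,0.018,-0.081]}
    - {"translation":[-474,-59,0],"turn":[-0.517,0.018,-0.081]}
    - {"translation":[-474,-59,0],"turn":[-0.517,0.018,-0.081]}
    - {"translation":[-474,-59,0],"turn":[-0.517,0.018,-0.081]}
    - {"translation":[-474,-59,0],"turn":[-0.517,0.018,-0.081]}
    - {"translation":[-474,-59,0],"turn":[-0.517,0.018,-0.081]}
    - {"translation":[-474,-59,0],"turn":[-0.517,0.018,-0.081]}
    - {"translation":[-474,-59,0],"turn":[-0.517,0.018,-0.081]}
    - {"translation":[-474,-59,0],"turn":[-0.517,0.018,-0.081]}
    - {"translation":[-474,-59,0],"turn":[-0.517,0.018,-0.081]}
    - {"translation":[-474,-59,0],"turn":[-0.517,0.018,-0.081]}

```text
clock: 12.9
position: [0.4376, -0.2626, 0.2234]
ee_rot: [1.945, 1.914, 0.504]
force: [1.2, 0.3, -0.7]
width: 0.431
```

>>> jog_arm:
  commands:
    - {"translation":[0,0,0],"turn":[0,0,0]}
    - {"translation":[0,0,0],"turn":[0,0,0]}
    - {"translation":[0,0,0],"turn":[0,0,0]}

```text
clock: 13.15
position: [0.4384, -0.2607, 0.2234]
ee_rot: [1.946, 1.913, 0.501]
force: [0.5, -0.3, -1.2]
width: 0.429
```

```bash
python3 - <<'E'
from h import *
s=arm.observe();print(s['clock'],s['position'],s['width']*92,s['force'])
go(*present(.03))
E
```

```text
13.15 [ 0.43838941 -0.26070429  0.22339311] 39.42497420198178 [ 0.47380511 -0.27336126 -1.20181479]
tr [-0.7, -18.2, 91.7] turn [-0.009, 0.003, 0.001]
```

>>> jog_arm:
  commands:
    - {"translation":[-1,-18,30],"turn":[-0.009,0.003,0]}
    - {"translation":[-1,-18,60],"turn":[-0.009,0.003,0]}
    - {"translation":[-1,-18,80],"turn":[-0.009,0.003,0]}
    - {"translation":[-1,-18,92],"turn":[-0.009,0.003,0]}
    - {"translation":[-1,-18,92],"turn":[-0.009,0.003,0]}
    - {"translation":[-1,-18,92],"turn":[-0.009,0.003,0]}

```text
clock: 13.65
position: [0.437, -0.2331, 0.1796]
ee_rot: [1.933, 1.9, 0.494]
force: [-0.3, 0.7, -0.3]
width: 0.434
```

```bash
python3 - <<'E'
from h import *
s=arm.observe();print(s['clock'],s['position'],s['width']*92,s['force'])
go(*present(0))
a=arm.get_image('side');b=arm.get_image('top')
x0,y0,w,h=285,175,120,120;k=5
im=cv2.resize(a[y0:y0+h,x0:x0+w],None,fx=k,fy=k,interpolation=cv2.INTER_CUBIC)
# overlay: cheese model from TCP pose, lens ring model
M=R.from_rotvec(s['ee_rot']).as_matrix();p=s['position']
def draw(P,col,closed=False):
    q=((proj('side',P)-[x0,y0]+.5)*k-.5).astype(np.int32);cv2.polylines(im,[q],closed,col,1)
c=p+M@OFF
for X in(0,-.064):
    draw([c+M@np.array([y,X,z]) for y,z in((.02,-.0225),(-.02,-.0225),(-.02,.0225),(.02,.0225))],(255,0,0),True)
Mf=frame(FA,np.pi/6);L=F+.13*Mf[:,1]
draw([L+.031*(Mf[:,0]*np.cos(t)+Mf[:,2]*np.sin(t)) for t in np.linspace(0,6.283,60)],(0,255,0))
cv2.imwrite('pics/n5.png',im)
for n in('side','top'):
  for q in('cheese','cut_face','rind_end','lens','rig','focus'):print(n,q,[(round(d['confidence'],2),np.round(d['at'],1).tolist()) for d in arm.landmark_of(n,q)][:4])
  print(proj(n,[c-M@np.array([0,.032,-.0225]),c,c-M@np.array([0,.064,0]),L]))
E
```

```text
13.65 [ 0.43699181 -0.23314319  0.1795596 ] 39.968207663821204 [-0.3177901   0.73719664 -0.32134577]
tr [-27.7, 34.2, 55.1] turn [0.004, 0.018, 0.005]
side cheese [(0.8, [264.2, 203.0]), (0.45, [248.6, 244.5])]
side cut_face [(0.64, [240.2, 240.1]), (0.62, [256.2, 201.4])]
side rind_end [(0.52, [273.4, 193.6]), (0.44, [260.8, 235.6])]
side lens [(0.93, [355.7, 216.1]), (0.19, [377.3, 362.6])]
side rig [(0.97, [319.9, 298.0])]
side focus []
[[296.19434701 263.85310787]
 [300.64066112 250.98620826]
 [285.12974859 270.3055847 ]
 [353.76843852 216.80066824]]
top cheese [(0.74, [350.6, 240.1]), (0.68, [269.5, 225.4])]
top cut_face [(0.64, [267.6, 230.3]), (0.47, [353.3, 230.2]), (0.47, [232.4, 184.9])]
top rind_end [(0.6, [269.1, 214.4]), (0.47, [348.8, 249.0]), (0.47, [238.5, 164.4])]
top lens [(0.64, [347.2, 248.4])]
top rig [(0.58, [354.2, 220.8])]
top focus [(0.53, [277.9, 197.3])]
[[350.42368062 238.28904572]
 [351.46961534 233.31094595]
 [350.7136683  249.32492162]
 [360.12396659 183.36491443]]
```

View pics/n5.png

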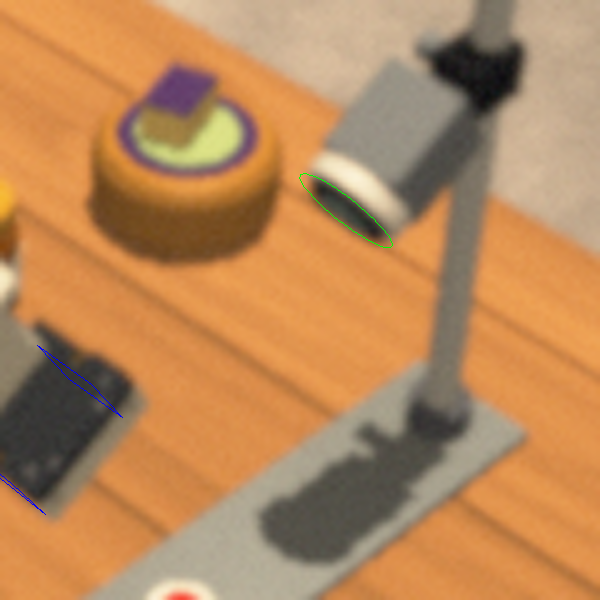

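The overlay puts the modelled lens (green, crop 346,210) slightly left of the dark glass at crop (349,207), so I need to refine the rig's yaw. The arm also stopped 28 mm off in y, so I'm checking its joints.

```bash
cat > fit2.py <<'E'
from fit import *
def lines(n,img,box):
    hsv=cv2.cvtColor(img,cv2.COLOR_BGR2HSV);m=(hsv[:,:,1]<70)&(hsv[:,:,2]>60)&(hsv[:,:,2]<200)
    w=np.zeros(m.shape,bool);x0,y0,x1,y1=box;w[y0:y1,x0:x1]=1
    return m&w
t=cv2.imread('pics/top0.png').astype(np.float32);s=cv2.imread('pics/side0.png').astype(np.float32)
sat=lambda i:i[:,:,2]-i[:,:,0] # r-b: wood high, grey ~0
def edge(I,p,d,half=6):
    # subpixel crossing of r-b midway along direction d from p
    u=np.arange(-half,half+.01,.25);P=np.array(p)+u[:,None]*np.array(d)
    v=cv2.remap(I,P[:,0].astype(np.float32)[None],P[:,1].astype(np.float32)[None],cv2.INTER_LINEAR)[0]
    th=(v[:4].mean()+v[-4:].mean())/2
    k=np.where(np.diff(np.sign(v-th)))[0]
    if len(k)!=1 or abs(v[-4:].mean()-v[:4].mean())<20:return None
    return np.array(p)+(u[k[0]]+.125)*np.array(d)
St,Ss=sat(t),sat(s)
obs=[] # (view,px,kind) kind: +1 => y=.045 edge, -1 => y=-.045, 0 => near edge
for y in range(160,228,4):
    e=edge(St,(339.7+ (y-154)*.018,y),(1,0)); obs+= [('top',e,1)] if e is not None else []
for y in range(186,228,4):
    e=edge(St,(363,y),(1,0)); obs+= [('top',e,-1)] if e is not None else []
for x in range(346,361,4):
    e=edge(St,(x,233),(0,-1)); obs+= [('top',e,0)] if e is not None else []
a,b=s1((487,473)),s1((686,320));dd=(b-a)/np.linalg.norm(b-a);nn=np.array([dd[1],-dd[0]])
for k in np.linspace(.08,.92,15):
    e=edge(Ss,a+k*(b-a),nn);obs+=[('side',e,-1)] if e is not None else []
a2,b2=s1((428,423)),s1((612,292))
for k in np.linspace(.08,.95,15):
    e=edge(Ss,a2+k*(b2-a2),-nn);obs+=[('side',e,1)] if e is not None else []
for k in(.2,.4,.6,.8):
    e=edge(Ss,a2+k*(a-a2),dd);obs+=[('side',e,0)] if e is not None else []
print(len(obs),[(n,k,sum(1 for o in obs if o[0]==n and o[2]==k)) for n in('top','side') for k in(1,-1,0)])
def res(p,full=False,yawonly=None):
    x,y,a,xn,bt0,bt1,bs0,bs1=p;B={'top':(bt0,bt1),'side':(bs0,bs1)};c,sn=np.cos(a),np.sin(a);r=[]
    for n,px,k in obs:
        zz=.008 if not(n=='side' and k<=0) else .008
        P=onz(n,np.array(px)-B[n],zz)[:2]-[x,y];q=np.array([c*P[0]+sn*P[1],-sn*P[0]+c*P[1]])
        r.append((q[0]-xn if k==0 else q[1]-.045*k)*350)
    for n,d in(('top',dt),('side',ds)):
        r+=list((proj(n,[x,y,.008])[0]+B[n]-d)*2)
    r+=[bt0,bt1,bs0,bs1]
    return np.array(r)
r=least_squares(res,[.516,-.263,-.017,-.05,0,0,0,0],loss='soft_l1');print('rig2',r.x)
rr=r.fun;i=0
for n in('top','side'):
    for k in(1,-1,0):
        q=[rr[j] for j,o in enumerate(obs) if o[0]==n and o[2]==k];print(n,k,np.round(q,1))
x,y,a=r.x[:3]
for n,b in(('top',r.x[4:6]),('side',r.x[6:8])):
    print(n,'coltop',proj(n,place((x,y,a),(.225,0,.41)))+b,'lens',[ (z,proj(n,place((x,y,a),(.1126,0,z)))[0]+b) for z in(.235,.24,.245,.25)])
print('coltop px',t1((650,117)))
st=arm.observe();print(st['clock'],st['joints'],st['position'])
E
python3 fit2.py | tail -22
```

```text
[ 0.3415  0.3925]
 [-1.6621 -0.9343]
 [ 0.0991  0.0362]
 [ 0.7633 -0.9929]
 [-0.1666  1.6185]
 [-0.1352 -0.013 ]]
focus [ 0.5161 -0.2637  0.1752]
cam rays [ 0.6272 -0.2669  0.2402]
66 [('top', 1, 17), ('top', -1, 11), ('top', 0, 4), ('side', 1, 15), ('side', -1, 15), ('side', 0, 4)]
rig2 [ 0.5131 -0.2642 -0.025  -0.0522 -0.9379 -0.9915 -0.1586  0.2455]
top 1 [ 0.8  0.1  0.1  0.4 -0.  -0.  -0.1 -0.1 -0.1  0.2  0.1  0.1  0.4  0.4
  0.   0.3  0.6]
top -1 [-0.1 -0.  -0.3  0.1 -0.5 -0.  -0.6 -0.2 -0.1 -0.4 -0.3]
top 0 [-0.1 -0.1  0.9  0.8]
side 1 [0.6 0.4 1.  0.7 0.4 0.4 0.4 0.7 0.4 0.4 0.4 0.4 0.7 0.3 0.3]
side -1 [-1.  -0.7 -0.6 -0.6 -0.9 -0.8 -0.5 -0.5 -0.5 -0.5 -0.5 -0.7 -0.7 -0.7
 -0.4]
side 0 [-0.5 -0.3 -0.1 -0.2]
top coltop [[367.3111 140.3531]] lens [(0.235, array([359.6085, 183.394 ])), (0.24, array([359.8228, 183.2039])), (0.245, array([360.0382, 183.0127])), (0.25, array([360.2549, 182.8204]))]
side coltop [[387.3362 148.5293]] lens [(0.235, array([353.3488, 219.3154])), (0.24, array([353.4862, 217.8935])), (0.245, array([353.6242, 216.4648])), (0.25, array([353.7627, 215.0292]))]
coltop px [367.1864 140.6271]
14.35 [-0.979  -0.4375  1.3171  2.3893  0.6261  0.416   1.4543] [ 0.4369 -0.2348  0.1798]
```

```bash
cat >> h.py <<'E'
F=np.array([.5145,-.263,.179]);FA=-.024
E
python3 - <<'E'
from h import *
go(np.array([.45,-.25,.32]),frame(-.3,.2))
M=frame(-.3,.2);b=dict(position=np.array([.45,-.25,.32]),ee_rot=R.from_matrix(M).as_rotvec())
go(np.array([.42,-.52,.32]),frame(-.9,.2),b)
E
```

```text
tr [-17.3, 82.2, -114.1] turn [0.328, -0.082, 0.265]
tr [-266.8, 50.1, 10.2] turn [0.0, -0.119, 0.588]
```

>>> jog_arm:
  commands:
    - {"translation":[0,40,-40],"turn":[0.08,-0.02,0.06]}
    - {"translation":[-10,80,-114],"turn":[0.328,-0.08,0.265]}
    - {"translation":[-10,80,-114],"turn":[0.328,-0.08,0.265]}
    - {"translation":[-10,80,-114],"turn":[0.328,-0.08,0.265]}
    - {"translation":[-10,80,-114],"turn":[0.328,-0.08,0.265]}
    - {"translation":[-10,80,-114],"turn":[0.328,-0.08,0.265]}
    - {"translation":[-10,80,-114],"turn":[0.328,-0.08,0.265]}

```text
clock: 14.93
position: [0.4482, -0.2423, 0.3178]
ee_rot: [2.394, 1.768, 0.179]
force: [-0.6, 0.6, -2.6]
width: 0.435
```

```bash
python3 - <<'E'
from h import *
s=arm.observe();print(s['clock'],s['position'],s['joints'],s['width'])
go(np.array([.42,-.52,.32]),frame(-.9,.2))
E
```

```text
14.9333 [ 0.44816555 -0.24231888  0.31775626] [-1.10164041 -0.26953329  1.30995496  1.89393256  0.30295964  1.13019813
  1.39357454] 0.4350780004902086
tr [-273.7, 54.1, 8.3] turn [-0.001, -0.121, 0.589]
```

>>> jog_arm:
  commands:
    - {"translation":[-100,10,0],"turn":[0,-0.04,0.2]}
    - {"translation":[-274,54,8],"turn":[0,-0.12,0.589]}
    - {"translation":[-274,54,8],"turn":[0,-0.12,0.589]}
    - {"translation":[-274,54,8],"turn":[0,-0.12,0.589]}
    - {"translation":[-274,54,8],"turn":[0,-0.12,0.589]}
    - {"translation":[-274,54,8],"turn":[0,-0.12,0.589]}
    - {"translation":[-274,54,8],"turn":[0,-0.12,0.589]}
    - {"translation":[-274,54,8],"turn":[0,-0.12,0.589]}
    - {"translation":[-274,54,8],"turn":[0,-0.12,0.589]}
    - {"translation":[-274,54,8],"turn":[0,-0.12,0.589]}

```text
clock: 15.77
position: [0.3503, -0.4278, 0.3556]
ee_rot: [2.757, 0.96, 0.116]
force: [0.2, 1.4, -1.5]
width: 0.432
```

```bash
python3 - <<'E'
from h import *
s=arm.observe();print(s['clock'],s['position'],s['joints'],s['width'])
go(np.array([.45,-.25,.32]),frame(-.3,.2))
E
```

```text
15.7667 [ 0.35027261 -0.42784171  0.35560961] [-0.94979399 -0.43849291  1.31679313  1.77263756  0.5579119   1.29996773
  0.95370177] 0.4321549372392258
tr [188.5, -83.7, 17.1] turn [0.033, 0.127, -0.587]
```

```bash
cat > kin.py <<'E'
from h import *
import itertools
s=arm.observe()
D=[([-1.34359623,.43451432,.02501246,1.57320554,-.01160463,1.13400382,-.07507198],[.20229286,.59077901,.20405307],[2.55519116,1.8259711,-.00182930619]),
([-.979,-.4375,1.3171,2.3893,.6261,.416,1.4543],[.4369,-.2348,.1798],[1.933,1.9,.494]),
([-1.10164041,-.26953329,1.30995496,1.89393256,.30295964,1.13019813,1.39357454],[.44816555,-.24231888,.31775626],[2.394,1.768,.179]),
(list([-.94979399,-.43849291,1.31679313,1.77263756,.5579119,1.29996773,.95370177]),[.35027261,-.42784171,.35560961],[2.757,.96,.116])]
def T(al,a,d,th):
    ca,sa,c,s_=np.cos(al),np.sin(al),np.cos(th),np.sin(th)
    return np.array([[c,-s_,0,a],[s_*ca,c*ca,-sa,-d*sa],[s_*sa,c*sa,ca,d*ca],[0,0,0,1]])
h=np.pi/2
def fk(q,p,sg):
    d1,d3,a3,a4,d5,a6,d7,yb,yt=p
    q=np.array(q)*sg
    A=T(0,0,d1,q[0]+yb)@T(-h,0,0,q[1])@T(h,0,d3,q[2])@T(h,a3,0,q[3])@T(h,a4,d5,q[4])@T(h,0,0,q[5])@T(-h,a6,d7,q[6]+yt)
    return A
def res(p,sg):
    r=[]
    for q,x,e in D:
        A=fk(q,p,sg);r+=list((A[:3,3]-x)*5)+list(.5*(A[:3,:3]-R.from_rotvec(e).as_matrix()).ravel())
    return np.array(r)
if __name__=='__main__':
    out=[]
    for s1_,s3,s5,s7 in itertools.product((1,-1),repeat=4):
        sg=np.array([s1_,1,s3,1,s5,1,s7])
        for yb in(0,1.57,3.14,-1.57):
          for yt in(0,1.57,3.14,-1.57):
            r=least_squares(res,[.267,.293,.0525,.0775,.3425,.076,.28,yb,yt],args=(sg,),max_nfev=60);out.append((r.cost,sg,r.x))
    out.sort(key=lambda o:o[0])
    for o in out[:3]:print(o[0],o[1],np.round(o[2],4))
    np.save('kin.npy',np.r_[out[0][1],out[0][2]])
E
python3 kin.py
```

```text
0.6854167035482399 [-1  1 -1  1 -1  1 -1] [ 0.3575 -0.3669  1.2795  0.8756 -0.7482 -0.0542  0.3793 -0.0887 -0.2582]
0.6854167035492896 [-1  1 -1  1 -1  1 -1] [ 0.3575 -0.3669  1.2795  0.8756 -0.7482 -0.0542  0.3793 -0.0887 -0.2582]
0.6854167035574219 [-1  1 -1  1 -1  1 -1] [ 0.3575 -0.3669  1.2795  0.8756 -0.7482 -0.0542  0.3793 -0.0887 -0.2582]
```

```bash
cat > p.py <<'E'
import re
t=open('kin.py').read()
i=t.index('def fk');j=t.index('def res')
t=t[:i]+'''def X(ax=None,th=0,x=0,z=0):
    A=np.eye(4);A[0,3]=x;A[2,3]=z
    if ax: A[:3,:3]=R.from_euler(ax,th).as_matrix()
    return A
def fk(q,p,sg):
    d1,d3,a3,a4,d5,a6,d7,yb,yt=p
    q=np.array(q)*sg
    return X('z',q[0]+yb,z=d1)@X('y',q[1])@X('z',q[2],z=d3)@X('y',q[3],x=a3)@X('z',q[4],x=a4,z=d5)@X('y',q[5])@X('z',q[6]+yt,x=a6)@X(z=d7)
'''+t[j:]
t=t.replace('[.267,.293,.0525,.0775,.3425,.076,.28,yb,yt]','[.35,.4,0,0,.4,0,.28,yb,yt]')
open('kin.py','w').write(t)
E
python3 p.py; python3 kin.py
```

```text
0.008651396580613391 [-1  1 -1  1 -1  1 -1] [ 0.3519  0.511   0.0195  0.0075  0.4537  0.0093  0.4171 -0.0865  3.0584]
0.008651396580613438 [-1  1 -1  1 -1  1 -1] [ 0.3519  0.511   0.0195  0.0075  0.4537  0.0093  0.4171 -0.0865  3.0584]
0.00865139658061354 [-1  1 -1  1 -1  1 -1] [ 0.3519  0.511   0.0195  0.0075  0.4537  0.0093  0.4171 -0.0865  3.0584]
```

```bash
cat > ik.py <<'E'
from kin import *
K_=np.load('kin.npy');sg,pp=K_[:7],K_[7:]
lo=np.array([-2.62,-.44,-1.27,.08,-1.32,.12,-2.74]);hi=np.array([2.62,2.09,1.32,2.57,4.46,2,2.74])
def err(q,p,M):
    A=fk(q,pp,sg);return np.r_[(A[:3,3]-p)*3,R.from_matrix(A[:3,:3].T@M).as_rotvec()]
def fam(p,M,js=np.arange(-1.2,1.31,.25)):
    rng=np.random.default_rng(0)
    for j3 in js:
        best=None
        for k in range(12):
            q0=rng.uniform(lo,hi)
            f=lambda v:err(np.r_[v[:2],j3,v[2:]],p,M)
            m=[0,1,3,4,5,6]
            r=least_squares(f,q0[m],bounds=(lo[m],hi[m]),max_nfev=80)
            if best is None or r.cost<best.cost:best=r
            if best.cost<1e-8:break
        print(round(j3,2),'%.1e'%best.cost,np.round(best.x,2))
if __name__=='__main__':
    np.set_printoptions(precision=3,suppress=True)
    s=arm.observe();print(err(s['joints'],s['position'],R.from_rotvec(s['ee_rot']).as_matrix()))
    print('target');fam(*present(0))
    M=frame(FA,np.pi/6)@R.from_euler('z',np.pi).as_matrix();print('flipped');fam(present(0)[0],M)
E
python3 ik.py
```

```text
[-0.03   0.02   0.035 -0.001  0.02  -0.001]
target
-1.2 1.8e-21 [ 1.71  0.31  2.26 -0.05  0.34  2.19]
-0.95 2.8e-25 [ 1.52  0.22  2.26 -0.41  0.37  2.52]
-0.7 5.4e-20 [ 1.31  0.18  2.26 -0.59  0.4   2.69]
-0.45 6.5e-05 [ 1.07  0.15  2.25 -0.65  0.43  2.74]
-0.2 3.8e-04 [ 0.82  0.14  2.24 -0.68  0.45  2.74]
0.05 8.4e-04 [ 0.58  0.13  2.24 -0.7   0.48  2.74]
0.3 1.4e-03 [ 0.33  0.13  2.23 -0.71  0.49  2.74]
0.55 2.2e-03 [ 0.08  0.13  2.23 -0.73  0.51  2.74]
0.8 3.4e-03 [-0.16  0.14  2.24 -0.75  0.53  2.74]
1.05 5.0e-03 [-0.41  0.14  2.25 -0.77  0.54  2.74]
1.3 7.6e-03 [-0.67  0.13  2.27 -0.78  0.53  2.74]
flipped
-1.2 3.0e-21 [ 1.71  0.31  2.26 -0.05  0.34 -0.96]
-0.95 1.7e-25 [ 1.52  0.22  2.26 -0.41  0.37 -0.62]
-0.7 7.5e-25 [ 1.31  0.18  2.26 -0.59  0.4  -0.45]
-0.45 1.2e-24 [ 1.08  0.15  2.26 -0.69  0.43 -0.35]
-0.2 2.3e-27 [ 0.85  0.14  2.26 -0.77  0.45 -0.28]
0.05 1.4e-22 [ 0.62  0.14  2.26 -0.83  0.48 -0.22]
0.3 7.3e-21 [ 0.39  0.14  2.26 -0.89  0.5  -0.17]
0.55 1.5e-21 [ 0.16  0.16  2.27 -0.95  0.54 -0.12]
0.8 9.9e-23 [-0.06  0.19  2.27 -1.02  0.58 -0.06]
1.05 8.3e-20 [-0.27  0.25  2.27 -1.11  0.66  0.01]
1.3 6.6e-27 [-0.45  0.38  2.27 -1.23  0.8   0.11]
```

```bash
cat > t.py <<'E'
from ik import *
np.set_printoptions(precision=2,suppress=True)
p,M=present(0);rng=np.random.default_rng(1);S=[]
for k in range(250):
    r=least_squares(err,rng.uniform(lo,hi),bounds=(lo,hi),args=(p,M),max_nfev=80)
    if r.cost<1e-6:S.append(r.x)
S=np.array(S);print(len(S));S=S[np.argsort(S[:,2])];print(S[::max(1,len(S)//25)])
E
python3 t.py
```

```text
109
[[ 1.75  0.35 -1.27  2.26  0.1   0.34  2.04]
 [ 1.75  0.35 -1.27  2.26  0.1   0.34  2.04]
 [ 1.75  0.35 -1.27  2.26  0.1   0.34  2.04]
 [ 1.75  0.35 -1.27  2.26  0.09  0.34  2.04]
 [ 1.75  0.35 -1.27  2.26  0.09  0.34  2.05]
 [ 1.75  0.35 -1.26  2.26  0.08  0.34  2.05]
 [ 1.74  0.35 -1.26  2.26  0.08  0.34  2.06]
 [ 1.74  0.34 -1.26  2.26  0.07  0.34  2.06]
 [ 1.74  0.34 -1.25  2.26  0.06  0.34  2.08]
 [ 1.74  0.34 -1.25  2.26  0.06  0.34  2.08]
 [ 1.73  0.34 -1.24  2.26  0.04  0.34  2.1 ]
 [ 1.73  0.33 -1.24  2.26  0.03  0.34  2.11]
 [ 1.72  0.33 -1.23  2.26  0.    0.34  2.13]
 [ 1.71  0.31 -1.2   2.26 -0.05  0.34  2.18]
 [ 1.62  0.26 -1.08  2.26 -0.26  0.35  2.38]
 [ 1.51  0.22 -0.94  2.26 -0.42  0.37  2.53]
 [ 1.33  0.18 -0.73  2.26 -0.57  0.39  2.68]
 [ 1.31  0.18 -0.7   2.26 -0.59  0.4   2.69]
 [ 1.28  0.17 -0.67  2.26 -0.6   0.4   2.71]
 [ 1.26  0.17 -0.65  2.26 -0.61  0.4   2.72]
 [ 1.26  0.17 -0.64  2.26 -0.62  0.4   2.72]
 [ 1.25  0.17 -0.63  2.26 -0.62  0.41  2.72]
 [ 1.24  0.17 -0.62  2.26 -0.62  0.41  2.73]
 [ 1.23  0.17 -0.62  2.26 -0.63  0.41  2.73]
 [ 1.22  0.16 -0.61  2.26 -0.63  0.41  2.74]
 [ 1.22  0.16 -0.6   2.26 -0.63  0.41  2.74]
 [ 1.22  0.16 -0.6   2.26 -0.64  0.41  2.74]
 [ 1.21  0.16 -0.6   2.26 -0.64  0.41  2.74]]
```

```bash
cat > sim.py <<'E'
from ik import *
from scipy.spatial.transform import Slerp
np.set_printoptions(precision=2,suppress=True)
def path(q,way,pr=True):
    A=fk(q,pp,sg);p0,M0=A[:3,3],A[:3,:3]
    for name,p1,M1 in way:
        rv=R.from_matrix(M0.T@M1).as_rotvec()
        n=int(max(np.linalg.norm(p1-p0)/.03,np.linalg.norm(rv)/.1))+1
        for i in range(1,n+1):
            p=p0+(p1-p0)*i/n;M=M0@R.from_rotvec(rv*i/n).as_matrix();qq=q.copy()
            r=least_squares(lambda v:np.r_[err(v,p,M),.003*(v-qq)],np.clip(q,lo+1e-6,hi-1e-6),bounds=(lo,hi),max_nfev=40);q=r.x
        print(name,n,q,'err',np.linalg.norm(err(q,p1,M1)));p0,M0=p1,M1
    return q
fl=lambda M:M@np.diag([-1,-1,1.])
P=np.array([.5,-.105,.013])
def pf(back=0):
    M=fl(frame(FA,np.pi/6));return F-back*frame(FA,np.pi/6)[:,1]-M@(OFF*[-1,-1,1]),M
if __name__=='__main__':
    q=np.array(arm.observe()['joints'])
    M=frame(0,0);up=[0,0,.15]
    hM=M@R.from_euler('z',1.57).as_matrix()
    a,b=pf(.04),pf(0)
    path(q,[('mid',np.array([.42,-.3,.32]),frame(-.3,.1)),('hov',P+up,M),('down',P,M),('up',P+up,M),('half',P+up,hM),('rot',P+up,fl(M)),('down',P,fl(M)),('up',P+up,fl(M)),('above',a[0]+[0,0,.06],a[1]),('pre',*a),('tgt',*b)])
E
python3 sim.py
```

```text
mid 7 [-1.15 -0.44  1.32  1.86  0.48  1.26  1.33] err 0.08226254526796654
hov 9 [-1.51 -0.44  1.32  2.17  0.6   0.97  1.08] err 0.29605635854079754
down 6 [-1.47 -0.44  1.32  2.43  0.8   0.7   0.87] err 0.5401481607117492
up 6 [-1.51 -0.44  1.32  2.17  0.6   0.97  1.08] err 0.2960563580402054
half 16 [-1.51 -0.44  1.32  2.17  0.6   0.97 -0.49] err 0.29605635791220813
rot 16 [-1.51 -0.44  1.32  2.17  0.6   0.97 -2.06] err 0.2960563583717722
down 6 [-1.47 -0.44  1.32  2.43  0.8   0.7  -2.28] err 0.5401481608751948
up 6 [-1.51 -0.44  1.32  2.17  0.6   0.97 -2.06] err 0.2960563580389457
above 6 [-0.91 -0.44  1.32  2.31  0.41  0.48 -1.43] err 0.06544556809655665
pre 3 [-0.94 -0.44  1.32  2.42  0.68  0.37 -1.72] err 0.17504081609921676
tgt 2 [-1.   -0.44  1.32  2.37  0.68  0.41 -1.77] err 0.1857078367022073
```

```bash
cat > t2.py <<'E'
from sim import *
import io,contextlib
q=np.array(arm.observe()['joints'])
pol=lambda r,az,z:np.array([r*np.cos(az),r*np.sin(az),z])
yaw=lambda s:np.arctan2(s[1],s[0])
for z in(.3,.4):
  for r in(.65,.75):
    for off in(0,-.4,-.8):
      f=lambda az,rr=r:(f'az{az}',pol(rr,az,z),frame(az+off,.0))
      print('---',z,r,off)
      path(q,[f(-1.0),f(-1.5),f(-.9),f(-1.5),f(-.9)])
E
python3 t2.py
```

```text
--- 0.3 0.65 0
az-1.0 5 [-0.8  -0.44  1.32  1.87  0.58  1.14  0.95] err 0.42383617971598253
az-1.5 11 [-0.3  -0.44  1.32  1.87  0.58  1.14  0.95] err 0.4238361793349799
az-0.9 13 [-0.9  -0.44  1.32  1.87  0.58  1.14  0.95] err 0.4238361798935229
az-1.5 13 [-0.3  -0.44  1.32  1.87  0.58  1.14  0.95] err 0.42383617929847106
az-0.9 13 [-0.9  -0.44  1.32  1.87  0.58  1.14  0.95] err 0.42383617989337347
--- 0.3 0.65 -0.4
az-1.0 6 [-0.8  -0.44  1.32  1.87  0.58  1.14  0.55] err 0.4238361789670625
az-1.5 11 [-0.3  -0.44  1.32  1.87  0.58  1.14  0.55] err 0.4238361793311072
az-0.9 13 [-0.9  -0.44  1.32  1.87  0.58  1.14  0.55] err 0.4238361799316641
az-1.5 13 [-0.3  -0.44  1.32  1.87  0.58  1.14  0.55] err 0.42383617929222844
az-0.9 13 [-0.9  -0.44  1.32  1.87  0.58  1.14  0.55] err 0.42383617993311196
--- 0.3 0.65 -0.8
az-1.0 10 [-0.8  -0.44  1.32  1.87  0.58  1.14  0.15] err 0.4238361793655892
az-1.5 11 [-0.3  -0.44  1.32  1.87  0.58  1.14  0.15] err 0.42383617932693796
az-0.9 13 [-0.9  -0.44  1.32  1.87  0.58  1.14  0.15] err 0.4238361799551716
az-1.5 13 [-0.3  -0.44  1.32  1.87  0.58  1.
[... 3028 characters left out ...]
 [-0.36 -0.44  1.32  1.68  0.62  1.22  0.58] err 0.5669022838743221
az-0.9 15 [-0.96 -0.44  1.32  1.68  0.62  1.22  0.58] err 0.5669022837252238
az-1.5 15 [-0.36 -0.44  1.32  1.68  0.62  1.22  0.58] err 0.5669022838730119
az-0.9 15 [-0.96 -0.44  1.32  1.68  0.62  1.22  0.58] err 0.5669022837244728
--- 0.4 0.75 -0.8
az-1.0 10 [-0.86 -0.44  1.32  1.68  0.62  1.22  0.18] err 0.566902283579212
az-1.5 13 [-0.36 -0.44  1.32  1.68  0.62  1.22  0.18] err 0.5669022840032252
az-0.9 15 [-0.96 -0.44  1.32  1.68  0.62  1.22  0.18] err 0.5669022839215688
az-1.5 15 [-0.36 -0.44  1.32  1.68  0.62  1.22  0.18] err 0.5669022840033794
az-0.9 15 [-0.96 -0.44  1.32  1.68  0.62  1.22  0.18] err 0.5669022839214355
```

```bash
cat > t3.py <<'E'
from sim import *
q=np.array(arm.observe()['joints'])
pol=lambda r,az,z:np.array([r*np.cos(az),r*np.sin(az),z])
a,b=pf(.04),pf(0)
for tag,Q,yw in(('left',np.array([.48,.36,.013]),0.),('left2',np.array([.48,.36,.013]),.6),('mid',np.array([.5,-.105,.013]),0)):
    print('=====',tag)
    M=frame(yw,0);up=np.array([0,0,.2])
    hM=M@R.from_euler('z',1.57).as_matrix()
    q1=path(q,[('A',np.array([.42,-.25,.33]),frame(-.3,.1)),('A2',np.array([.45,0,.33]),frame(0,0)),('A3',np.array([.5,.2,.33]),frame(0,0)),('hov',Q+up,M),('down',Q,M),('up',Q+up,M),('half',Q+up,hM),('rot',Q+up,fl(M)),('down',Q,fl(M)),('up',Q+up,fl(M))])
    print('direct');path(q1,[('above',a[0]+[0,0,.06],a[1]),('pre',*a),('tgt',*b)])
    print('arc');path(q1,[('c',np.array([.62,.0,.3]),fl(frame(-.1,0))),('c2',np.array([.5,-.2,.3]),fl(frame(-.1,0))),('above',a[0]+[0,0,.06],a[1]),('pre',*a),('tgt',*b)])
E
python3 t3.py
```

```text
===== left
A 7 [-1.25 -0.44  1.32  1.84  0.46  1.32  1.25] err 0.022235991070130454
A2 9 [-1.81 -0.44  1.32  1.83  0.44  1.42  1.  ] err 0.024036733972309314
A3 7 [-2.19 -0.44  1.32  1.81  0.5   1.33  0.61] err 0.1883277439406872
hov 7 [-2.39 -0.44  1.32  2.04  0.61  1.01  0.26] err 0.40482504489501864
down 7 [-2.33 -0.44  1.32  2.37  0.83  0.7   0.01] err 0.7001300685455909
up 7 [-2.39 -0.44  1.32  2.04  0.61  1.01  0.26] err 0.4048250438818016
half 16 [-2.39 -0.44  1.32  2.04  0.61  1.01 -1.31] err 0.40482504412052495
rot 16 [-1.39  0.51  0.93  1.63 -0.43  1.22 -1.94] err 0.00030170051116296256
down 7 [-1.27  0.73  0.76  1.79 -0.64  0.88 -1.79] err 1.217189237354288e-06
up 7 [-1.39  0.51  0.93  1.63 -0.42  1.22 -1.94] err 9.822483853347618e-07
direct
above 21 [-0.91 -0.44  1.32  2.31  0.41  0.48 -1.43] err 0.06544556729511243
pre 3 [-0.94 -0.44  1.32  2.42  0.68  0.37 -1.72] err 0.17504081609896033
tgt 2 [-1.   -0.44  1.32  2.37  0.68  0.41 -1.77] err 0.18570783670201982
arc
c 14 [-0.76  0.5   1.    1.46 -0.42  1.41 -1.42] err 1.8069995496595886e-06
c2 8 [-0.57  0.33  1.1   1.67 -0
[... 2269 characters left out ...]
 err 0.5401481605372805
up 7 [-1.53 -0.44  1.32  2.07  0.55  1.08 -2.01] err 0.23612927817270546
direct
above 6 [-0.91 -0.44  1.32  2.31  0.41  0.48 -1.43] err 0.06544556741502215
pre 3 [-0.94 -0.44  1.32  2.42  0.68  0.37 -1.72] err 0.17504081609920263
tgt 2 [-1.   -0.44  1.32  2.37  0.68  0.41 -1.77] err 0.18570783670188085
arc
c 7 [-1.8  -0.44  1.32  1.87  0.56  1.18 -2.28] err 0.36485193423516027
c2 8 [-1.41 -0.44  1.32  1.88  0.51  1.26 -1.88] err 0.20861871883949362
above 6 [-0.91 -0.44  1.32  2.31  0.41  0.48 -1.43] err 0.06544556751774024
pre 3 [-0.94 -0.44  1.32  2.42  0.68  0.37 -1.72] err 0.17504081609901362
tgt 2 [-1.   -0.44  1.32  2.37  0.68  0.41 -1.77] err 0.18570783670248628
```

```bash
cat > t4.py <<'E'
from sim import *
import io,contextlib
q=np.array(arm.observe()['joints'])
pol=lambda r,az,z:np.array([r*np.cos(az),r*np.sin(az),z])
for z in(.35,.5):
  for r in(.28,.38):
    for az in(-.9,-.5,-.1,.3):
      for daz in(0,.4):
        with contextlib.redirect_stdout(io.StringIO()):
          q1=path(q,[('W',pol(r,az,z),frame(az,0))]);q2=path(q1,[('X',pol(.6,az+daz,.33),frame(az+daz,0))])
        A=fk(q2,pp,sg)
        print(z,r,az,daz,q1,'|',q2,np.linalg.norm(A[:3,3]-pol(.6,az+daz,.33)).round(3))
E
python3 t4.py
```

```text
0.35 0.28 -0.9 0 [ 0.02 -0.44  0.51  2.07  0.21  1.47  1.14] | [ 0.25  0.36  0.77  1.46 -0.25  1.42  1.7 ] 0.0
0.35 0.28 -0.9 0.4 [ 0.02 -0.44  0.51  2.07  0.21  1.47  1.14] | [ 0.    0.32  0.55  1.46 -0.17  1.4   1.63] 0.0
0.35 0.28 -0.5 0 [-0.38 -0.44  0.51  2.07  0.21  1.47  1.14] | [-0.15  0.36  0.77  1.46 -0.25  1.42  1.7 ] 0.0
0.35 0.28 -0.5 0.4 [-0.38 -0.44  0.51  2.07  0.21  1.47  1.14] | [-0.4   0.32  0.55  1.46 -0.17  1.4   1.63] 0.0
0.35 0.28 -0.1 0 [-0.73 -0.43  0.48  2.07  0.19  1.46  1.17] | [-0.51  0.35  0.71  1.46 -0.23  1.41  1.68] 0.0
0.35 0.28 -0.1 0.4 [-0.73 -0.43  0.48  2.07  0.19  1.46  1.17] | [-0.76  0.32  0.49  1.46 -0.15  1.4   1.61] 0.0
0.35 0.28 0.3 0 [-0.73 -0.37  0.23  2.07  0.08  1.44  1.35] | [-0.64  0.3   0.33  1.46 -0.1   1.39  1.57] 0.0
0.35 0.28 0.3 0.4 [-0.73 -0.37  0.23  2.07  0.08  1.44  1.35] | [-0.86  0.29  0.1   1.46 -0.03  1.39  1.51] 0.0
0.35 0.38 -0.9 0 [-0.63 -0.44  1.04  1.91  0.38  1.47  1.  ] | [-0.91 -0.44  1.32  1.81  0.54  1.26  0.98] 0.069
0.35 0.38 -0.9 0.4 [-0.63 -0.44  1.04  1.91  0.38  1.47  1.  ] | [-0.32  0.45  1.06  1.46 -0.
[... 1769 characters left out ...]
.32  1.81  0.54  1.26  0.98] 0.069
0.5 0.38 -0.5 0 [-1.   -0.4   0.94  1.59  0.33  1.78  1.05] | [-1.31 -0.44  1.32  1.81  0.54  1.26  0.98] 0.069
0.5 0.38 -0.5 0.4 [-1.   -0.4   0.94  1.59  0.33  1.78  1.05] | [-0.73  0.46  1.07  1.46 -0.4   1.46  1.82] 0.0
0.5 0.38 -0.1 0 [-1.17 -0.3   0.86  1.59  0.23  1.75  1.19] | [-0.71  0.44  1.04  1.46 -0.38  1.45  1.8 ] 0.0
0.5 0.38 -0.1 0.4 [-1.17 -0.3   0.86  1.59  0.23  1.75  1.19] | [-1.03  0.39  0.89  1.46 -0.31  1.43  1.74] 0.0
0.5 0.38 0.3 0 [-1.16 -0.2   0.61  1.58  0.12  1.72  1.33] | [-0.92  0.35  0.72  1.46 -0.23  1.41  1.68] 0.0
0.5 0.38 0.3 0.4 [-1.16 -0.2   0.61  1.58  0.12  1.72  1.33] | [-1.18  0.32  0.52  1.46 -0.16  1.4   1.62] 0.0
```

```bash
cat > t5.py <<'E'
from sim import *
q=np.array(arm.observe()['joints'])
pol=lambda r,az,z:np.array([r*np.cos(az),r*np.sin(az),z])
a,b=pf(.04),pf(0)
for tag,Q,yw,raz in(('mid',np.array([.5,-.105,.013]),0,.3),('mid',np.array([.5,-.105,.013]),.3,-.1)):
    print('=====',tag,yw)
    M=frame(yw,0);up=np.array([0,0,.2])
    hM=M@R.from_euler('z',1.57).as_matrix()
    path(q,[('W',pol(.3,raz,.36),frame(raz,0)),('X',pol(.55,raz,.33),frame(raz,0)),('hov',Q+up,M),('down',Q,M),('up',Q+up,M),('half',Q+up,hM),('rot',Q+up,fl(M)),('down',Q,fl(M)),('up',Q+up,fl(M)),('above',a[0]+[0,0,.06],a[1]),('pre',*a),('tgt',*b)])
E
python3 t5.py
python3 - <<'E'
from h import *
go(np.array([.3*np.cos(.1),.3*np.sin(.1),.36]),frame(.1,0))
E
```

```text
===== mid 0
W 18 [-0.86 -0.34  0.34  2.02  0.11  1.45  1.32] err 4.774873631892997e-07
X 9 [-0.77  0.21  0.46  1.59 -0.1   1.36  1.58] err 1.6978682491740039e-06
hov 10 [-0.44  0.25  0.65  1.85 -0.17  1.1   1.85] err 1.2576852312147893e-06
down 7 [-0.29  0.53  0.51  2.02 -0.4   0.69  2.06] err 1.7601001183800147e-06
up 7 [-0.43  0.24  0.64  1.85 -0.16  1.1   1.85] err 1.1196845673760507e-06
half 16 [-0.65  0.31  0.93  1.85 -0.27  1.12  0.39] err 1.583028521803238e-06
rot 16 [-0.88  0.49  1.32  1.86 -0.51  1.2  -0.96] err 1.1781933534510066e-06
down 7 [-0.63  0.73  1.01  2.02 -0.83  0.87 -0.72] err 1.8683360997571824e-06
up 7 [-0.88  0.49  1.32  1.86 -0.51  1.2  -0.96] err 1.447731539629559e-06
above 6 [-0.52  0.07  1.28  2.28 -0.81  0.63 -0.21] err 3.492379686375345e-05
pre 3 [-0.26  0.27  1.1   2.34 -1.21  0.68  0.18] err 8.666508502030977e-06
tgt 2 [-0.33  0.28  1.12  2.27 -1.14  0.69  0.04] err 3.613300242025736e-06
===== mid 0.3
W 14 [-0.85 -0.41  0.58  2.02  0.22  1.48  1.14] err 3.1495535214765757e-07
X 9 [-0.67  0.27  0.85  1.59 -0.2   1.38  1.67] err 2.847046901749715e-06
hov 5 [-0.54  0.27  0.79  1.85 -0.21  1.1   2.2 ] err 2.2940906406420253e-06
down 7 [-0.36  0.55  0.61  2.02 -0.48  0.71  2.43] err 1.893387605611911e-06
up 7 [-0.53  0.27  0.77  1.85 -0.21  1.1   2.19] err 1.2021195322775026e-06
half 16 [-0.77  0.37  1.11  1.85 -0.37  1.14  0.78] err 1.438359635593446e-06
rot 16 [-0.88  0.49  1.32  1.86 -0.51  1.2  -0.66] err 1.7769898340846364e-06
down 7 [-0.63  0.73  1.01  2.02 -0.83  0.87 -0.42] err 1.868335294509487e-06
up 7 [-0.88  0.49  1.32  1.86 -0.51  1.2  -0.66] err 1.447800397859811e-06
above 7 [-0.52  0.07  1.29  2.28 -0.82  0.63 -0.21] err 2.4043085830339042e-05
pre 3 [-0.26  0.27  1.11  2.34 -1.21  0.68  0.19] err 8.632099899667838e-06
tgt 2 [-0.33  0.28  1.13  2.27 -1.14  0.69  0.04] err 3.5887063019580166e-06
tr [243.8, -379.4, -94.3] turn [0.215, 0.115, -0.996]
```

```bash
python3 - <<'E'
from h import *
go(np.array([.3*np.cos(.3),.3*np.sin(.3),.36]),frame(.3,0))
s=arm.observe();print(s['joints'])
E
```

```text
tr [270.9, -431.4, -106.6] turn [0.206, 0.138, -1.195]
[-0.94979399 -0.43849291  1.31679313  1.77263756  0.5579119   1.29996773
  0.95370177]
```

>>> jog_arm:
  commands:
    - {"translation":[271,-431,-107],"turn":[0.206,0.138,-1.195]}
    - {"translation":[271,-431,-107],"turn":[0.206,0.138,-1.195]}
    - {"translation":[271,-431,-107],"turn":[0.206,0.138,-1.195]}
    - {"translation":[271,-431,-107],"turn":[0.206,0.138,-1.195]}
    - {"translation":[271,-431,-107],"turn":[0.206,0.138,-1.195]}
    - {"translation":[271,-431,-107],"turn":[0.206,0.138,-1.195]}
    - {"translation":[271,-431,-107],"turn":[0.206,0.138,-1.195]}
    - {"translation":[271,-431,-107],"turn":[0.206,0.138,-1.195]}
    - {"translation":[271,-431,-107],"turn":[0.206,0.138,-1.195]}
    - {"translation":[271,-431,-107],"turn":[0.206,0.138,-1.195]}
    - {"translation":[271,-431,-107],"turn":[0.206,0.138,-1.195]}
    - {"translation":[271,-431,-107],"turn":[0.206,0.138,-1.195]}

```text
clock: 16.77
position: [0.2891, 0.0708, 0.3603]
ee_rot: [1.861, 2.53, -0.0]
force: [0.6, 0.1, -0.6]
width: 0.429
```

```bash
python3 - <<'E'
from h import *
np.set_printoptions(precision=3,suppress=True)
s=arm.observe();print(s['clock'],s['position'],s['joints'],s['width'],s['force'])
go(np.array([.3*np.cos(.3),.3*np.sin(.3),.36]),frame(.3,0))
go(np.array([.5,-.105,.213]),frame(0,0))
E
```

```text
16.7667 [0.289 0.071 0.36 ] [-0.998 -0.318  0.398  1.977  0.123  1.46   1.242] 0.42894586749625746 [ 0.555  0.128 -0.575]
tr [17.8, 3.0, 0.3] turn [0.0, 0.001, 0.003]
tr [-230.6, 148.9, 147.5] turn [0.0, 0.001, 0.303]
```

>>> jog_arm:
  commands:
    - {"translation":[-34,210,30],"turn":[0,0,0]}
    - {"translation":[-34,210,30],"turn":[0,0,0]}
    - {"translation":[-34,210,30],"turn":[0,0,0]}
    - {"translation":[-34,210,30],"turn":[0,0,0]}
    - {"translation":[-34,210,30],"turn":[0,0,0]}
    - {"translation":[-231,149,147],"turn":[0,0,0.303]}
    - {"translation":[-231,149,147],"turn":[0,0,0.303]}
    - {"translation":[-231,149,147],"turn":[0,0,0.303]}
    - {"translation":[-231,149,147],"turn":[0,0,0.303]}
    - {"translation":[-231,149,147],"turn":[0,0,0.303]}
    - {"translation":[-231,149,147],"turn":[0,0,0.303]}
    - {"translation":[-231,149,147],"turn":[0,0,0.303]}

```text
clock: 17.77
position: [0.4981, -0.1132, 0.2114]
ee_rot: [2.231, 2.211, -0.007]
force: [-0.3, -0.1, -0.4]
width: 0.43
```

```bash
python3 - <<'E'
from h import *
np.set_printoptions(precision=3,suppress=True)
s=arm.observe();print(s['clock'],s['position'],s['joints'],s['width'],s['force'])
go(np.array([.5,-.105,.0125]),frame(0,0))
E
```

```text
17.7667 [ 0.498 -0.113  0.211] [-0.547  0.302  0.858  1.883 -0.254  1.074  1.973] 0.43040940423465907 [-0.25  -0.141 -0.4  ]
tr [8.9, 2.4, 198.8] turn [-0.003, 0.003, -0.009]
```

>>> jog_arm:
  commands:
    - {"translation":[5,2,40],"turn":[-0.003,0.003,-0.009]}
    - {"translation":[5,2,80],"turn":[-0.003,0.003,-0.009]}
    - {"translation":[5,2,120],"turn":[-0.003,0.003,-0.009]}
    - {"translation":[5,2,155],"turn":[-0.003,0.003,-0.009]}
    - {"translation":[5,2,180],"turn":[-0.003,0.003,-0.009]}
    - {"translation":[5,2,190],"turn":[-0.003,0.003,-0.009]}
    - {"translation":[5,2,195],"turn":[-0.003,0.003,-0.009]}
    - {"translation":[5,2,197],"turn":[-0.003,0.003,-0.009]}
    - {"translation":[5,2,198],"turn":[-0.003,0.003,-0.009]}
    - {"translation":[5,2,198],"turn":[-0.003,0.003,-0.009]}
    - {"translation":[5,2,198],"turn":[-0.003,0.003,-0.009]}

```text
clock: 18.68
position: [0.5041, -0.1035, 0.0173]
ee_rot: [2.212, 2.226, 0.008]
force: [0.1, 0.4, -1.5]
width: 0.434
```

```bash
python3 - <<'E'
from h import *
np.set_printoptions(precision=4,suppress=True)
s=arm.observe();print(s['clock'],s['position'],s['ee_rot'],s['joints'],s['width'],s['force'])
E
```

```text
18.6833 [ 0.5041 -0.1035  0.0173] [2.2123 2.2264 0.0084] [-0.353   0.5703  0.6326  2.0758 -0.5535  0.6591  2.2296] 0.4336283216047767 [ 0.0876  0.4391 -1.5314]
```

>>> jog_arm:
  commands:
    - {"translation":[0,0,2],"turn":[0,0,0]}
    - {"translation":[0,0,3.5],"turn":[0,0,0]}
    - {"translation":[0,0,4.5],"turn":[0,0,0]}
    - {"translation":[0,0,4.5],"turn":[0,0,0]}
    - {"translation":[0,0,4.5],"turn":[0,0,0]}

```text
clock: 19.1
position: [0.503, -0.1036, 0.0116]
ee_rot: [2.214, 2.227, 0.006]
force: [1.1, 0.5, -0.4]
width: 0.434
```

```bash
python3 - <<'E'
from h import *
np.set_printoptions(precision=4,suppress=True)
s=arm.observe();print(s['clock'],s['position'],s['ee_rot'],s['width'],s['force'])
E
```

```text
19.1 [ 0.503  -0.1036  0.0116] [2.2138 2.2273 0.0056] 0.433855678441639 [ 1.1004  0.4988 -0.3883]
```

Force is near zero, so the table is taking the weight. Releasing, then raising.

>>> jog_arm:
  commands:
    - {"translation":[0,0,0],"turn":[0,0,0]}
    - {"translation":[0,0,0],"turn":[0,0,0]}
    - {"translation":[0,0,0],"turn":[0,0,0]}
    - {"translation":[0,0,0],"turn":[0,0,0]}
    - {"translation":[0,0,0],"turn":[0,0,0]}
    - {"translation":[0,0,0],"turn":[0,0,0]}
    - {"translation":[0,0,-35],"turn":[0,0,0]}
    - {"translation":[0,0,-75],"turn":[0,0,0]}
    - {"translation":[0,0,-115],"turn":[0,0,0]}
    - {"translation":[0,0,-150],"turn":[0,0,0]}
    - {"translation":[0,0,-180],"turn":[0,0,0]}
    - {"translation":[0,0,-180],"turn":[0,0,0]}
  claw: -1

```text
clock: 20.1
position: [0.5054, -0.1051, 0.197]
ee_rot: [2.21, 2.222, 0.015]
force: [0.5, -0.0, 0.0]
width: 0.999
```

```bash
python3 - <<'E'
from h import *
np.set_printoptions(precision=4,suppress=True)
s=arm.observe();print(s['clock'],s['position'],s['joints'],s['width'],s['force'])
E
cat > t6.py <<'E'
from sim import *
q=np.array(arm.observe()['joints'])
a,b=pf(.04),pf(0)
Q=np.array([.503,-.1036,.0125]);M=frame(0,0);up=np.array([0,0,.18]);rz=lambda t:M@R.from_euler('z',t).as_matrix()
I=np.array([.36,-.08,.25])
path(q,[('half',Q+up,rz(1.57)),('rot',Q+up,fl(M)),('down',Q,fl(M)),('up',Q+up,fl(M)),('above',a[0]+[0,0,.06],a[1]),('pre',*a),('tgt',*b)])
print('via pull-in')
path(q,[('half',I,rz(1.57)),('rot',Q+up,fl(M)),('down',Q,fl(M)),('up',Q+up,fl(M)),('above',a[0]+[0,0,.06],a[1]),('pre',*a),('tgt',*b)])
E
python3 t6.py
```

```text
20.1 [ 0.5054 -0.1051  0.197 ] [-0.5529  0.3204  0.8568  1.9037 -0.2868  1.0313  2.0018] 0.9992547879163356 [ 0.5242 -0.024   0.0381]
half 16 [-0.83  0.49  1.24  1.87 -0.51  1.15  0.6 ] err 1.2898366693361387e-06
rot 16 [-0.86  0.54  1.32  1.87 -0.57  1.18 -0.91] err 1.7227664229357586e-06
down 7 [-0.65  0.75  1.03  2.02 -0.85  0.89 -0.71] err 1.6244139839901284e-06
up 7 [-0.86  0.54  1.32  1.87 -0.57  1.18 -0.91] err 1.2758528013963385e-06
above 6 [-0.52  0.07  1.29  2.28 -0.81  0.63 -0.21] err 3.059562414328608e-05
pre 3 [-0.26  0.27  1.11  2.34 -1.21  0.68  0.18] err 8.656178730016103e-06
tgt 2 [-0.33  0.28  1.12  2.27 -1.14  0.69  0.04] err 3.6058321318750727e-06
via pull-in
half 16 [-0.88 -0.17  0.9   2.1   0.15  1.15 -0.04] err 4.11931095473779e-06
rot 16 [-0.73  0.39  1.07  1.87 -0.38  1.1  -1.09] err 1.0319167231165418e-06
down 7 [-0.52  0.64  0.83  2.01 -0.67  0.78 -0.86] err 1.7723526871234927e-06
up 7 [-0.73  0.39  1.06  1.87 -0.38  1.1  -1.09] err 1.306563620731153e-06
above 6 [-0.43  0.06  1.19  2.27 -0.79  0.62 -0.24] err 2.7457260001486922e-05
pre 3 [-0.21  0.25  1.04  2.34 -1.18  0.65  0.17] err 8.949663889185844e-06
tgt 2 [-0.28  0.25  1.06  2.27 -1.11  0.66  0.02] err 3.854358724173386e-06
```

>>> jog_arm:
  commands:
    - {"translation":[4,-24,-9],"turn":[0,0,0.12]}
    - {"translation":[8,-48,-18],"turn":[0,0,0.24]}
    - {"translation":[12,-72,-27],"turn":[0,0,0.36]}
    - {"translation":[16,-96,-36],"turn":[0,0,0.48]}
    - {"translation":[20,-120,-45],"turn":[0,0,0.6]}
    - {"translation":[25,-145,-53],"turn":[0,0,0.72]}
    - {"translation":[25,-145,-53],"turn":[0,0,0.84]}
    - {"translation":[25,-145,-53],"turn":[0,0,0.96]}
    - {"translation":[25,-145,-53],"turn":[0,0,1.08]}
    - {"translation":[25,-145,-53],"turn":[0,0,1.2]}
    - {"translation":[25,-145,-53],"turn":[0,0,1.32]}
    - {"translation":[25,-145,-53],"turn":[0,0,1.44]}

```text
clock: 21.1
position: [0.3568, -0.0798, 0.2439]
ee_rot: [-3.12, -0.353, -0.006]
force: [0.2, 0.0, 0.0]
width: 0.995
```

```bash
cat >> h.py <<'E'
fl=lambda M:M@np.diag([-1,-1,1.])
E
python3 - <<'E'
from h import *
np.set_printoptions(precision=4,suppress=True)
s=arm.observe();print(s['clock'],s['position'],s['joints'])
go(np.array([.503,-.1036,.15]),fl(frame(0,0)))
im=arm.get_image('top')
print([(round(d['confidence'],2),np.round(d['at'],1).tolist(),q) for q in('cheese','cut_face','rind_end') for d in arm.landmark_of('top',q)])
print(proj('top',[[.503,-.1036,0],[.535,-.1036,.0225],[.471,-.1036,.0225],[.503,-.1036,.045]]))
im2=arm.get_image('side')
cv2.imwrite('pics/n6.png',np.hstack([cv2.resize(im[190:250,285:345],(400,400),interpolation=cv2.INTER_CUBIC),cv2.resize(im2[210:300,240:330],(400,400),interpolation=cv2.INTER_CUBIC)]))
E
```

```text
21.1 [ 0.3568 -0.0798  0.2439] [-0.7865 -0.1396  0.796   2.1221  0.1084  1.1163  0.1824]
tr [136.8, 56.0, 94.4] turn [-0.004, -0.001, 1.796]
[(0.74, [312.2, 224.9], 'cheese'), (0.54, [269.6, 225.1], 'cheese'), (0.44, [234.5, 174.5], 'cheese'), (0.38, [283.2, 256.2], 'cheese'), (0.61, [230.3, 184.6], 'cut_face'), (0.56, [309.5, 212.5], 'cut_face'), (0.72, [239.4, 166.2], 'rind_end'), (0.51, [309.0, 233.1], 'rind_end'), (0.46, [268.6, 217.3], 'rind_end'), (0.41, [311.8, 226.1], 'rind_end')]
[[310.7529 224.8653]
 [310.7831 216.2351]
 [311.3237 232.9011]
 [311.3599 224.2415]]
```

View pics/n6.png

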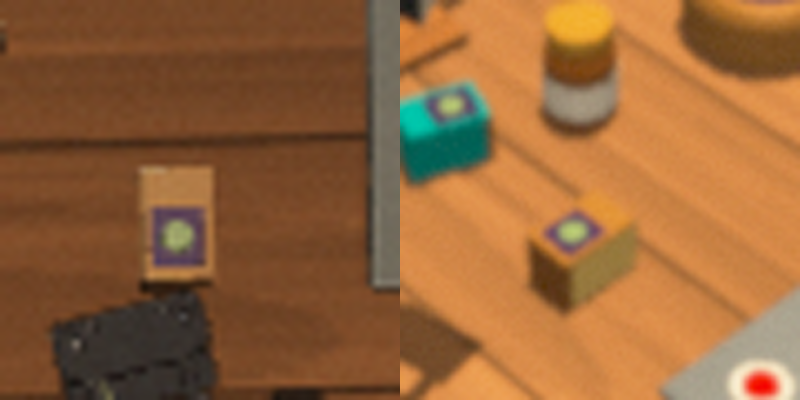

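The cheese stands alone on the table, label up, cut end towards +x: top centre at top (311.1,223.7) and side (280.4,260.9). Its pose is known from the robot, so I use it to correct the camera biases for the rig.

```bash
cat > t7.py <<'E'
from fit2 import *
np.set_printoptions(precision=4,suppress=True)
print('=====')
c=[.503,-.1036]
cor=[[c[0]+.032*i,c[1]+.02*j,.045] for i,j in((-1,1),(-1,-1),(1,-1),(1,1))]
ps=proj('side',cor);ms=np.array([[268.75,263.05],[278.2,269.8],[292.4,257.4],[282.25,253.4]]);print(ps-ms)
pt=proj('top',cor);print('top model corners',pt)
bs=(ms-ps).mean(0);bt=np.array([-.3,-.5]);print('bias side',bs,'top',bt)
print('dot side',onz('side',ds-bs,.008),'top',onz('top',dt-bt,.008),'tri',tri(ds-bs,dt-bt))
for a in(-.017,-.025,-.033):
  for w in((355,216.5),(354.5,217)):
    def f(p):
        x,y,z=p;B=place((x,y,a),(.1126,0,z))
        return np.r_[proj('side',[x,y,.008])[0]+bs-ds,proj('top',[x,y,.008])[0]+bt-dt,.7*(proj('side',B)[0]+bs-w)]
    r=least_squares(f,[.515,-.263,.24]);print(a,w,'dot+focus z',r.x[:2],r.x[2]-.065,r.fun)
E
python3 t7.py | sed -n '/=====/,$p'
```

```text
=====
[[-1.0405 -0.3482]
 [-1.3912 -0.1123]
 [ 0.0774  1.5263]
 [ 1.0882 -1.1448]]
top model corners [[306.3527 232.8273]
 [316.9162 232.5342]
 [316.3544 215.6778]
 [305.8194 215.9722]]
bias side [0.3165 0.0197] top [-0.3 -0.5]
dot side [ 0.5128 -0.2622  0.008 ] top [ 0.5143 -0.2618  0.008 ] tri [ 0.5141 -0.2616  0.0066]
-0.017 (355, 216.5) dot+focus z [ 0.5142 -0.2629] 0.17755143492509637 [ 0.5361 -0.127   0.3057  0.0212 -0.9034 -0.0866]
-0.017 (354.5, 217) dot+focus z [ 0.514  -0.2627] 0.17564328717462485 [ 0.4245 -0.1418  0.2399  0.072  -0.6742 -0.0646]
-0.025 (355, 216.5) dot+focus z [ 0.5141 -0.2628] 0.17801283760541362 [ 0.4704 -0.1355  0.2671  0.0513 -0.7677 -0.0739]
-0.025 (354.5, 217) dot+focus z [ 0.5139 -0.2625] 0.17610539063678565 [ 0.3588 -0.1503  0.2014  0.102  -0.5387 -0.0517]
-0.033 (355, 216.5) dot+focus z [ 0.514  -0.2626] 0.17847825060198808 [ 0.405  -0.1439  0.2287  0.0811 -0.6328 -0.0611]
-0.033 (354.5, 217) dot+focus z [ 0.5138 -0.2624] 0.1765715162988862 [ 0.2935 -0.1588  0.163   0.1318 -0.4039 -0.0389]
```

>>> jog_arm:
  commands:
    - {"translation":[12,5,8],"turn":[0,0,0.12]}
    - {"translation":[24,10,16],"turn":[0,0,0.24]}
    - {"translation":[36,15,24],"turn":[0,0,0.36]}
    - {"translation":[48,20,32],"turn":[0,0,0.48]}
    - {"translation":[60,25,40],"turn":[0,0,0.6]}
    - {"translation":[72,30,48],"turn":[0,0,0.72]}
    - {"translation":[84,35,56],"turn":[0,0,0.84]}
    - {"translation":[96,40,64],"turn":[0,0,0.96]}
    - {"translation":[108,45,72],"turn":[0,0,1.08]}
    - {"translation":[120,50,80],"turn":[0,0,1.2]}
    - {"translation":[130,54,88],"turn":[0,0,1.32]}
    - {"translation":[137,56,94],"turn":[0,0,1.44]}

```text
clock: 22.35
position: [0.5046, -0.1028, 0.15]
ee_rot: [-2.582, 1.786, -0.004]
force: [-0.4, 0.5, -0.2]
width: 1.003
```

```bash
python3 - <<'E'
from h import *
np.set_printoptions(precision=4,suppress=True)
s=arm.observe();print(s['clock'],s['position'],s['joints'])
go(np.array([.503,-.1036,.1]),fl(frame(0,0)))
E
```

```text
22.35 [ 0.5046 -0.1028  0.15  ] [-0.6319  0.4476  1.0138  1.9656 -0.4616  0.9765 -0.6054]
tr [0.2, 1.9, 49.9] turn [-0.004, 0.0, 0.36]
```

>>> jog_arm:
  commands:
    - {"translation":[0,2,10],"turn":[-0.004,0,0.12]}
    - {"translation":[0,2,20],"turn":[-0.004,0,0.24]}
    - {"translation":[0,2,30],"turn":[-0.004,0,0.36]}
    - {"translation":[0,2,50],"turn":[-0.004,0,0.36]}
    - {"translation":[0,2,50],"turn":[-0.004,0,0.36]}

```text
clock: 22.77
position: [0.5004, -0.1024, 0.0981]
ee_rot: [2.226, -2.213, -0.006]
force: [-0.1, 0.1, -0.3]
width: 1.005
```

```bash
python3 - <<'E'
from h import *
s=arm.observe();print(s['clock'],s['position'])
go(np.array([.503,-.1036,.0125]),fl(frame(0,0)))
E
```

```text
22.7667 [ 0.50036847 -0.10240426  0.09809801]
tr [1.3, -3.0, 85.6] turn [0.004, 0.001, 0.006]
```

>>> jog_arm:
  commands:
    - {"translation":[1,-2,20],"turn":[0,0,0.006]}
    - {"translation":[1,-2,45],"turn":[0,0,0.006]}
    - {"translation":[1,-2,70],"turn":[0,0,0.006]}
    - {"translation":[1,-2,82],"turn":[0,0,0.006]}
    - {"translation":[1,-2,85],"turn":[0,0,0.006]}
    - {"translation":[1,-2,85],"turn":[0,0,0.006]}
    - {"translation":[1,-2,85],"turn":[0,0,0.006]}

```text
clock: 23.35
position: [0.5046, -0.1046, 0.0167]
ee_rot: [-2.217, 2.224, -0.0]
force: [-0.1, -0.8, 1.0]
width: 0.997
```

```bash
python3 - <<'E'
from h import *
s=arm.observe();print(s['clock'],s['position'])
go(np.array([.503,-.1036,.0125]),fl(frame(0,0)))
E
```

```text
23.35 [ 0.50462836 -0.10463497  0.01669631]
tr [-1.0, 1.6, 4.2] turn [-0.001, 0.001, -0.003]
```

>>> jog_arm:
  commands:
    - {"translation":[-1,1,3],"turn":[0,0,-0.003]}
    - {"translation":[-1,1,3],"turn":[0,0,-0.003]}
    - {"translation":[-1,1,3],"turn":[0,0,-0.003]}

```text
clock: 23.6
position: [0.5033, -0.1031, 0.0131]
ee_rot: [-2.22, 2.221, 0.001]
force: [0.6, -0.6, 0.0]
width: 1.0
```

>>> jog_arm:
  commands:
    - {"translation":[0,0,0],"turn":[0,0,0]}
    - {"translation":[0,0,0],"turn":[0,0,0]}
    - {"translation":[0,0,0],"turn":[0,0,0]}
    - {"translation":[0,0,0],"turn":[0,0,0]}
    - {"translation":[0,0,0],"turn":[0,0,0]}
    - {"translation":[0,0,0],"turn":[0,0,0]}
    - {"translation":[0,0,0],"turn":[0,0,0]}
    - {"translation":[0,0,0],"turn":[0,0,0]}
    - {"translation":[0,0,0],"turn":[0,0,0]}
    - {"translation":[0,0,0],"turn":[0,0,0]}
  claw: 1
  grip_force: 30

```text
clock: 24.43
position: [0.5029, -0.1033, 0.0126]
ee_rot: [-2.22, 2.222, 0.002]
force: [-0.2, 0.1, 0.2]
width: 0.43
```

```bash
python3 - <<'E'
from h import *
s=arm.observe();print(s['clock'],s['position'],s['ee_rot'],s['width']*92,s['force'],s['joints'])
M=R.from_rotvec(s['ee_rot']).as_matrix()
print('off in tool',M.T@(np.array([.503+.032,-.1036,.0225])-s['position']), 'cheese x axis in tool',M.T@[1,0,0])
E
```

```text
24.4333 [ 0.50288311 -0.10332873  0.01255848] [-2.22016244e+00  2.22223739e+00  1.56755954e-03] 39.515944267215225 [-0.17156218  0.05902525  0.15240619] [-0.50445002  0.66944936  0.88086641  2.0869325  -0.77700351  0.75273364
 -0.69342305]
off in tool [ 0.00023185 -0.0321125  -0.00995668] cheese x axis in tool [-9.34373090e-04 -9.99999456e-01 -4.64247837e-04]
```

```bash
cat >> h.py <<'E'
F=np.array([.514,-.2623,.1775]);FA=-.025;OFL=np.array([0,-.032,-.010])
def tgt(dz=0):
    M=fl(frame(FA,np.pi/6));return F-M@OFL+[0,0,dz],M
E
cat > t8.py <<'E'
from sim import *
q=np.array(arm.observe()['joints'])
M=fl(frame(0,0));U=np.array([.503,-.1036,.2125]);b=tgt(.07);t=tgt(0);print(t[0])
path(q,[('up',U,M),('ab',*b),('tgt',*t)])
B=dict(position=U,ee_rot=R.from_matrix(M).as_rotvec());go(*b,B)
E
python3 t8.py
```

```text
[ 0.49 -0.26  0.15]
up 8 [-0.82  0.43  1.2   1.85 -0.43  1.17 -1.04] err 1.3366321579642878e-06
ab 6 [-0.58  0.07  1.29  2.19 -0.72  0.66 -0.38] err 2.3661126208551747e-05
tgt 3 [-0.31  0.27  1.09  2.27 -1.13  0.67  0.03] err 8.895729691352736e-06
tr [158.1, 11.7, -10.3] turn [0.524, 0.007, 0.024]
```

>>> jog_arm:
  commands:
    - {"translation":[0,0,-10],"turn":[0,0,0]}
    - {"translation":[0,0,-30],"turn":[0,0,0]}
    - {"translation":[0,0,-60],"turn":[0,0,0]}
    - {"translation":[0,0,-95],"turn":[0,0,0]}
    - {"translation":[0,0,-130],"turn":[0,0,0]}
    - {"translation":[0,0,-165],"turn":[0,0,0]}
    - {"translation":[0,0,-200],"turn":[0,0,0]}
    - {"translation":[0,0,-200],"turn":[0,0,0]}
    - {"translation":[0,0,-200],"turn":[0,0,0]}

```text
clock: 25.18
position: [0.5038, -0.1037, 0.2145]
ee_rot: [-2.218, 2.22, -0.002]
force: [0.1, 0.3, -2.1]
width: 0.433
```

```bash
python3 - <<'E'
from h import *
s=arm.observe();print(s['clock'],s['position'],s['joints'],s['width']*92,s['force'])
go(*tgt(.07))
E
```

```text
25.1833 [ 0.50379752 -0.10373907  0.21451196] [-0.76119753  0.42199581  1.2059732   1.88583219 -0.43883615  1.1340499
 -0.96324448] 39.800856707821076 [ 0.11261108  0.31867033 -2.137447  ]
tr [158.0, 12.4, -8.6] turn [0.521, 0.008, 0.023]
```

```bash
cat > t9.py <<'E'
from sim import *
q=np.array(arm.observe()['joints'])
t=tgt(0)
m=.5*(t[0]+np.array([.5038,-.1037,.2145]))
print('direct');path(q,[('m',m,fl(frame(-.01,.26))),('tgt',*t)])
d=np.array([.5038,-.1037,.16]);M=fl(frame(0,0))
print('down first');path(q,[('d',d,M),('m',.5*(t[0]+d),fl(frame(-.01,.26))),('tgt',*t)])
print('pitch first');path(q,[('d',d,fl(frame(0,.52))),('m',.5*(t[0]+d),fl(frame(-.01,.52))),('tgt',*t)])
B=None
go(d,M);go(*t)
E
python3 t9.py
```

```text
direct
m 3 [-0.72  0.26  1.22  2.08 -0.53  0.81 -0.77] err 3.6084756035624497e-06
tgt 3 [-0.25  0.24  1.02  2.27 -1.1   0.64  0.01] err 2.1446978776749392e-05
down first
d 2 [-0.76  0.49  1.14  1.91 -0.51  1.07 -0.98] err 6.356036148305161e-07
m 3 [-0.64  0.3   1.15  2.11 -0.61  0.76 -0.7 ] err 4.904487813390365e-06
tgt 3 [-0.24  0.24  1.    2.27 -1.09  0.64  0.  ] err 1.8338478583494377e-05
pitch first
d 6 [-1.06 -0.01  1.32  2.4  -0.58  0.3  -0.78] err 4.612629830061247e-05
m 3 [-0.64  0.15  1.2   2.35 -1.01  0.51 -0.2 ] err 1.3911328876304612e-05
tgt 3 [-0.34  0.28  1.14  2.27 -1.15  0.69  0.05] err 5.328631066966803e-06
tr [0.0, 0.2, 54.5] turn [-0.003, 0.002, -0.001]
tr [158.1, 12.6, 61.4] turn [0.521, 0.008, 0.023]
```

Going direct, in even steps, which keeps joint 2 at 0.24 or more.

>>> jog_arm:
  commands:
    - {"translation":[16,1,6],"turn":[0.05,0.001,0.002]}
    - {"translation":[32,2.5,12],"turn":[0.1,0.002,0.004]}
    - {"translation":[48,4,18],"turn":[0.16,0.003,0.007]}
    - {"translation":[64,5,24],"turn":[0.21,0.003,0.009]}
    - {"translation":[80,6.3,31],"turn":[0.26,0.004,0.011]}
    - {"translation":[96,7.5,37],"turn":[0.31,0.005,0.014]}
    - {"translation":[112,9,43],"turn":[0.37,0.006,0.016]}
    - {"translation":[128,10,50],"turn":[0.42,0.007,0.018]}
    - {"translation":[144,11.3,56],"turn":[0.47,0.008,0.02]}
    - {"translation":[158,12.6,61.4],"turn":[0.521,0.008,0.023]}
    - {"translation":[158,12.6,61.4],"turn":[0.521,0.008,0.023]}
    - {"translation":[158,12.6,61.4],"turn":[0.521,0.008,0.023]}

```text
clock: 26.18
position: [0.4876, -0.2624, 0.1495]
ee_rot: [-1.904, 1.962, -0.518]
force: [-0.4, 0.3, -2.1]
width: 0.433
```

```bash
python3 - <<'E'
from h import *
np.set_printoptions(precision=4,suppress=True)
s=arm.observe();print(s['clock'],s['position'],s['joints'],s['width']*92,s['force'])
go(*tgt(0))
E
```

```text
26.1833 [ 0.4876 -0.2624  0.1495] [-0.0933  0.2431  0.8186  2.2869 -1.1404  0.5306  0.0434] 39.852666498285814 [-0.3945  0.3247 -2.1116]
tr [-0.7, -4.8, -1.1] turn [0.006, -0.001, -0.005]
```

Reached. Settling with a small correction, then checking in both cameras.

>>> jog_arm:
  commands:
    - {"translation":[0,0,0],"turn":[0,0,0]}
    - {"translation":[0,0,0],"turn":[0,0,0]}
    - {"translation":[0,0,0],"turn":[0,0,0]}
    - {"translation":[0,0,0],"turn":[0,0,0]}

```text
clock: 26.52
position: [0.4912, -0.2601, 0.1512]
ee_rot: [-1.91, 1.952, -0.521]
force: [-0.1, -0.0, -1.5]
width: 0.432
```

```bash
cat > chk.py <<'E'
from h import *
import sys
np.set_printoptions(precision=4,suppress=True)
s=arm.observe();print(s['clock'],s['position'],s['force'])
go(*tgt(0))
M=R.from_rotvec(s['ee_rot']).as_matrix();c=s['position']+M@OFL;print('face',c,'axis',-M[:,1])
a=arm.get_image('side');b=arm.get_image('top')
bias={'side':np.array([.3,0]),'top':np.array([-.3,-.5])}
Mf=frame(FA,np.pi/6);L=F+.13*Mf[:,1]
def pan(n,img,x0,y0,w,k):
    im=cv2.resize(img[y0:y0+w,x0:x0+w],None,fx=k,fy=k,interpolation=cv2.INTER_CUBIC)
    def draw(P,col):
        q=((proj(n,P)+bias[n]-[x0,y0]+.5)*k-.5).astype(np.int32);cv2.polylines(im,[q],True,col,1)
    for X in(0,.064): draw([c+M@np.array([y,X,z]) for y,z in((.02,-.0225-.0),(-.02,-.0225),(-.02,.0225),(.02,.0225))],(255,0,0))
    draw([L+.0265*(Mf[:,0]*np.cos(t)+Mf[:,2]*np.sin(t)) for t in np.linspace(0,6.2,60)],(0,255,0))
    return im
cv2.imwrite(sys.argv[1],np.hstack([pan('top',b,325,170,80,5),pan('side',a,300,195,80,5)]))
for n in('side','top'):
    for q in('cut_face','cheese','rind_end','lens'):print(n,q,[(round(d['confidence'],2),np.round(d['at'],1).tolist()) for d in arm.landmark_of(n,q)][:4])
    print(proj(n,[c,c+M@np.array([0,.032,.0225]),c+M@np.array([0,.064,0]),L])+bias[n])
E
python3 chk.py pics/n7.png
```

```text
26.5167 [ 0.4912 -0.2601  0.1512] [-0.1153 -0.0238 -1.4903]
tr [1.6, -0.9, -1.3] turn [0.003, 0.001, 0.003]
face [ 0.514  -0.2606  0.1758] axis [ 0.8674 -0.0186  0.4973]
side cut_face [(0.92, [239.4, 241.3])]
side cheese [(0.75, [248.5, 244.1]), (0.23, [190.8, 170.5])]
side rind_end [(0.9, [259.3, 238.1])]
side lens [(0.93, [352.4, 216.9]), (0.23, [225.7, 269.6])]
[[322.8009 254.0317]
 [318.0059 266.4605]
 [307.5911 272.7445]
 [353.7037 216.4607]]
top cut_face [(0.75, [231.2, 184.9]), (0.71, [358.3, 215.2]), (0.45, [265.2, 228.2])]
top cheese [(0.78, [356.2, 223.6]), (0.73, [235.3, 174.2]), (0.48, [271.5, 227.1]), (0.27, [278.6, 196.3])]
top rind_end [(0.73, [240.9, 165.5]), (0.67, [271.4, 215.4]), (0.64, [353.0, 234.6])]
top lens [(0.76, [356.7, 181.3]), (0.47, [417.3, 228.3])]
[[357.2416 217.426 ]
 [355.9443 222.6622]
 [356.274  233.4374]
 [360.0128 183.3508]]
```

View pics/n7.png

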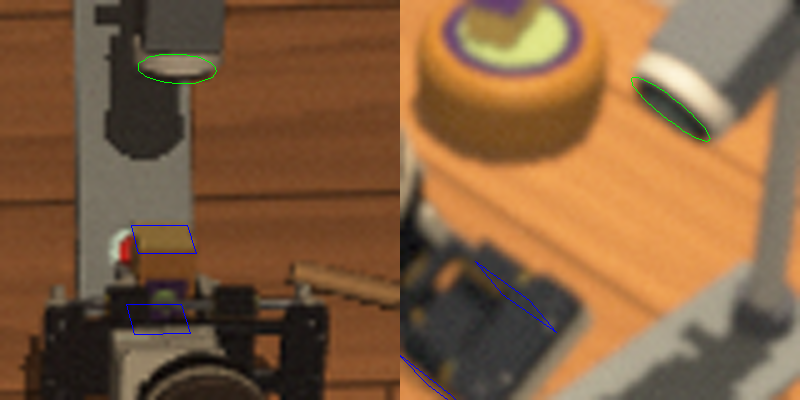

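The overlay fits: the pale cut face fills the blue outline in the top view (crop 165,239) and the green glass outline lies on the black lens in the side view (crop 671,108). I'll take a few more readings to average out the noise before a final correction.

>>> jog_arm:
  commands:
    - {"translation":[0,0,0],"turn":[0,0,0]}
    - {"translation":[0,0,0],"turn":[0,0,0]}

```text
clock: 27.18
position: [0.4902, -0.2615, 0.151]
ee_rot: [-1.907, 1.955, -0.522]
force: [0.5, 0.3, -1.9]
width: 0.428
```

```bash
python3 - <<'E'
from h import *
np.set_printoptions(precision=4,suppress=True)
P=[];Q=[]
for i in range(12):
    arm.get_image('top');s=arm.observe();P.append(s['position']);Q.append(R.from_rotvec(s['ee_rot']))
P=np.array(P);print(s['clock'],P.std(0))
m=dict(position=P.mean(0),ee_rot=R.concatenate(Q).mean().as_rotvec());print(m['position']);go(*tgt(0),m)
E
```

```text
27.7833 [0. 0. 0.]
[ 0.4902 -0.2614  0.151 ]
tr [0.3, -1.8, -1.0] turn [0.003, -0.001, 0.0]
```

>>> jog_arm:
  commands:
    - {"translation":[0.5,-1.3,-1.1],"turn":[0.003,0,0]}
    - {"translation":[0.5,-1.3,-1.1],"turn":[0.003,0,0]}
    - {"translation":[0.5,-1.3,-1.1],"turn":[0.003,0,0]}
    - {"translation":[0.5,-1.3,-1.1],"turn":[0.003,0,0]}
    - {"translation":[0.5,-1.3,-1.1],"turn":[0.003,0,0]}
    - {"translation":[0.5,-1.3,-1.1],"turn":[0.003,0,0]}

```text
clock: 28.28
position: [0.4908, -0.2619, 0.1526]
ee_rot: [-1.906, 1.953, -0.524]
force: [0.1, 0.3, -0.3]
width: 0.43
```

```bash
python3 - <<'E'
from h import *
s=arm.observe();print(s['clock'],s['position'],s['width']*92,s['force'],abs(s['dq']).max());go(*tgt(0))
a=arm.get_image('side');print(redblob(a,(252,159),20)[0])
print(arm.sign_off())
E
```

```text
28.2833 [ 0.49077745 -0.26190774  0.1526053 ] 39.53617132897416 [ 0.14252093  0.25523313 -0.3078917 ] 0.001512779056059263
tr [-0.2, -0.6, 0.1] turn [0.0, -0.001, 0.0]
[253.66666667 155.83333333]
the job is handed in; nothing more can be done
None
```

The job is handed in at about 28 s. The hasp is swung back past upright, to about 2.0 rad. The cheese is held in the air at the camera's focus point, cut face towards the lens and raised 30 degrees, label up.

**How it went**
- **Hasp:** The tongue slipped out of my first pinch at about 1.0 rad. I pushed the hasp the rest of the way with shut fingers.
- **Cheese:** My first grip had the jaws the wrong way round for the arm to reach the camera pose. I set the cheese down on bare table, turned the gripper half round, gripped it again and presented it.

**Last checks**
- **Pose:** The tool was within about 1 mm and 0.001 rad of the target I worked out. The arm was still, with a 39.5 mm opening on the 40 mm cheese.
- **Focus point:** I estimated it at (0.514, -0.262, 0.178), good to about 2–3 mm. The lens height comes from the side camera alone.
- **Pictures:** In the last view, before a final correction of about 2 mm, the modelled cut face and lens lay on the real ones. In the side view the gripper hides the cheese, so only the top view confirms the cut face. The network's lens readings in the side view scattered by about 3 pixels, roughly 10 mm; their mean matched.
- **Hasp at the end:** The red tongue was still past upright in the final side image.
- **Other objects:** No hard contact with the camera or the other things showed in the force readings. I did not re-measure where the bystanders stand.

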